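Rack the pump carriers the right way round and latch the keeper

ROBOT

A 6-joint arm with a two-finger parallel gripper is mounted at the origin on a cart in front of the work surface, level with it; the furniture and walls round the work are solid. World frame = base frame: x ahead of the robot, y to its left, z up, the work surface at z = 0. Lengths are in m, angles in rad, forces in N, time in s.
With the tool pointing down it reaches from about 0.225 to 0.875 m from the base axis. Payload 3.4 kg.
Tool frame: the origin (TCP) lies at the very end of the fingers, on their centre line; the grasp point (between the pads) lies 19 mm behind it (manip.pinch_z is the distance from the TCP to the grasp point, in m); z points along the fingers, y is the line along which they close (so a half turn about z gives the same grasp; the last joint's range is limited). The gripper opens to 85 mm and grips with 20 to 120 N. Pads are 22 mm wide; open, the fingers measure 114 mm over their backs; the gripper's body (76 mm by 85 mm) begins 54 mm behind the grasp point. The pads swing forward as they close: fully open they stand 13 mm farther back than shut.
Start: joints at [-1.418, 0.276, 1.505, -0, 1.361, -0.121], TCP at [0.155, -0.554, 0.231] pointing down, gripper open.
Joint ranges: [-2.89, 2.89], [-0.75, 2.08], [0.22, 2.7], [-1.18, 4.32], [0.11, 2.71], [-2.7, 2.7]. Speed limits (rad/s): [2.57, 2.57, 3.14, 3.14, 3.14, 3.14].

INTERFACE

Orientations are given as a unit quaternion [w, x, y, z].
In Python, from rig import manip gives the robot as it stands. The module is installed in compiled form; this text tells all that it offers.
- The arm moves only by the shell command python3 -m jog 'ROWS' [FORCE]. ROWS is JSON, a list of rows, each an object of numbers: "dx", "dy", "dz": the shift along the tool's x, y, z each as a share of 25 cm, from -1 to 1; "ax", "ay", "az": the turn, a rotation vector about the tool's x, y, z each as a share of 90 degrees, from -1 to 1; "grip": the opening, from -1 (shut) to 1 (fully open), so that 0 is half open. A call has 1 to 5 rows; each row is the pose to reach, as a shift and turn from the pose commanded when the call began, along the tool's axes at that moment; what a row does not reach only later rows make up. A row lasts 1/12 s, in which the tool goes at most 41.7 mm and 7.16 degrees, less where a joint would pass 70% of its speed; a pose out of reach is approached as far as the arm can. A call with a number of a shift or a turn outside -1 to 1 is refused whole. A call with a gripper value outside its range is refused whole. The fingers move at their own pace and stop on an object; FORCE is the grip in N (left out, the last holds). Time passes only in rows, so rows that repeat a pose let the fingers close. It gives the time, the measured TCP pose, the force, the opening and the grip force at its end, in the units of the state.
- manip.get_state(): the state, without advancing time (a new reading comes with each control period).
- manip.get_image(name): name is "side" or "top" or "wrist"; returns a dict with "img" (400x640x3 uint8, red, green, blue), "mtx" (3x3 intrinsics, pixels), "world_to_cam" (4x4, takes a point from world to camera coordinates); the wrist camera has in their place "T_tool_cam" (4x4, takes a point from camera to tool coordinates, whose origin is the TCP and whose axes are the flange's). Camera axes: x right, y down, z forward; pixel columns grow to the right and rows downward; lengths in m; the calibration is good to about 2 mm. A picture is of the moment at which its call begins: read the wrist's pose just before it. There is no depth.
- manip.sign_off(): hands the job in; it is judged then, once.
The state is a dict: "clock": time; "qpos": joint angles; "qd": joint speeds; "effort": joint torques, N m; "position": TCP position; "ee_rot": TCP orientation; "contact_force": force on the tool from outside, world axes, zero at the start; "moment": the same for the moment, N m; "width": finger opening in m; "gripper_force": force on a finger pad.
Only numpy, scipy, OpenCV 4.12 (cv2) and the standard library are available. Lean on these libraries where they do the work, as an engineer would, in place of code of your own. Each camera call takes 0.05 s, during which the arm holds its last target. There are 200 camera calls.

TASK

Put the pump's carriers away for transport: swing the rack's keeper fully open (upright or beyond), lay every carrier lying on the bench into a seat of its own, and swing the keeper down again until its front bar rests in the catch posts. A carrier's two ends look alike, but only the thinner journal goes down into a seat's narrow yoke (the one nearer the robot), so feel which end is the thinner, turn the carrier end for end if need be, and see that each one sits fully down. Leave the tape roll and the beaker where they are.

Things in the scene. Friction and masses are not known exactly. Their poses are not given: they have to be found in the camera images.
- carrier_1: aluminium carrier, 80 mm long, 0.18 kg: square flange (46 x 46, 30 mm long) between two round journals 25 mm long that look alike: one 34, one 41 mm in diameter; which end is the thin one differs, this frame does not tell, but closing a gripper on a journal does. Origin mid-length on its axis, 23 mm over the bench as it lies; x along its axis (journal middles at x = -27.5, +27.5 mm). None if absent
- carrier_2: aluminium carrier, 80 mm long, 0.18 kg: square flange (46 x 46, 30 mm long) between two round journals 25 mm long that look alike: one 34, one 41 mm in diameter; which end is the thin one differs, this frame does not tell, but closing a gripper on a journal does. Origin mid-length on its axis, 23 mm over the bench as it lies; x along its axis (journal middles at x = -27.5, +27.5 mm). None if absent
- carrier_3: aluminium carrier, 80 mm long, 0.18 kg: square flange (46 x 46, 30 mm long) between two round journals 25 mm long that look alike: one 34, one 41 mm in diameter; which end is the thin one differs, this frame does not tell, but closing a gripper on a journal does. Origin mid-length on its axis, 23 mm over the bench as it lies; x along its axis (journal middles at x = -27.5, +27.5 mm). None if absent
- rack: transport rack fixed on the bench: aluminium plate 136 x 244 x 8 mm with three equal seats 76 mm apart. Origin under the plate's centre; x to the rear (to the hinge), y left along the seats, z up. Each seat: two white yokes 8 mm thick, open on top, the narrow at x = -22 mm (slot 37 mm: takes the 34 mm journal only), the wide at x = +22 mm (slot 44 mm). A carrier put in the wrong way round stays up on the narrow yoke
- seat_1 (a point): left seat: where a fully seated carrier's origin comes to lie, 31 mm above the bench; axes as the rack's. The carrier lies along x, thin journal to -x (narrow yoke), flange on the plate between the yokes with 3 mm play either way along x. Straight slot walls reach 37 mm above the bench; 45 degree lead-in lips flare out above, to 45 mm
- seat_2 (a point): middle seat: where a fully seated carrier's origin comes to lie, 31 mm above the bench; axes as the rack's. The carrier lies along x, thin journal to -x (narrow yoke), flange on the plate between the yokes with 3 mm play either way along x. Straight slot walls reach 37 mm above the bench; 45 degree lead-in lips flare out above, to 45 mm
- seat_3 (a point): right seat: where a fully seated carrier's origin comes to lie, 31 mm above the bench; axes as the rack's. The carrier lies along x, thin journal to -x (narrow yoke), flange on the plate between the yokes with 3 mm play either way along x. Straight slot walls reach 37 mm above the bench; 45 degree lead-in lips flare out above, to 45 mm
- keeper (a joint): keeper angle, rad: 0 = down, front bar in the catch notches; grows as the bar swings up and back; 1.57 upright, stop at 1.9. Stiff hinge: stays where left (about 2 N at the bar moves it). Steel frame: front bar, side arms at rack y = -108 and +108 mm, and a hold-down bar halfway to the hinge that passes 2 mm over seated flanges; a carrier not fully down blocks it
- keeper_bar (a point): middle of the keeper's round front bar (10 mm thick, 224 mm long, parallel to the hinge), 116 mm from the hinge axis; 60 mm above the bench when down, its ends then in notched posts 64 mm high at rack x = -58, y = -117 and +117 mm. Can be pinched from above; turns between the fingers as the keeper swings
- keeper_hinge (a point): middle of the keeper's hinge axis, fixed on the rack at x = +58 mm, 60 mm above the bench; the axis runs along the rack's y. Round the work: a tall instrument stack stands to the right (about x over 0.58 with y under -0.08 m, to 0.8 m high; draw the arm in before turning past it), a monitor stands some 0.15 m behind the rack
- tape_roll: roll of tan tape lying flat, 94 mm across, 48 mm high, a bystander; origin under its centre
- beaker_100: glass beaker, 52 mm across, 68 mm high, a bystander; origin under its centre

How it is judged:
By the outcome, as a careful person would: the job done as asked, in the order asked, and still so for the second after the job is handed in, with the robot touching nothing.
Of carrier_1, carrier_2, carrier_3 only 2 to 3 are there at a start; the rules pass over those that are not, and their reading is None.
At some moment in a run one of carrier_1, carrier_2, carrier_3 may be knocked a few centimetres aside while the robot is not near it.
Once in a run the grip may slacken for a moment while it holds something.
It also fails if it takes over 210 s, if anything falls off the work surface, if the arm or the gripper's body presses on something with over 40 N, if the wrist force passes 120 N, or if a joint passes its speed limit or range.

## Working session

There is one attempt and no reset: what is moved stays moved. The work goes in short steps, Python scripts to look and compute and a shell command to move; the robot and the scene stay as the last step left them, time stands still between calls to the robot, and variables do not carry over. Pictures are saved under pics/ and viewed, at most 18 in all, crops included, and the job is handed in when it is done.

```bash
mkdir -p pics
python3 - <<'E'
from rig import manip
import cv2,numpy as np
s=manip.get_state();print({k:np.round(v,3).tolist() for k,v in s.items()})
for n in("top","side"):
    d=manip.get_image(n);cv2.imwrite(f"pics/{n}0.png",d["img"][:,:,::-1]);print(n,np.round(d["mtx"],1).tolist(),np.round(d["world_to_cam"],3).tolist())
d=manip.get_image("wrist");print(np.round(d["mtx"],1).tolist(),np.round(d["T_tool_cam"],3).tolist())
E
```

```text
{'clock': 0.0, 'qpos': [-1.418, 0.277, 1.506, 0.0, 1.361, -0.121], 'qd': [-0.001, 0.0, -0.001, -0.0, -0.0, 0.001], 'effort': [-0.0, -41.676, -24.581, 0.0, 0.011, 0.0], 'position': [0.155, -0.553, 0.23], 'ee_rot': [-0.001, 0.991, 0.136, -0.0], 'contact_force': [0.093, -0.064, -0.207], 'moment': [-0.022, -0.035, 0.017], 'gripper_force': 0.0, 'width': 0.085}
top [[387.1, 0.0, 321.5], [0.0, 387.1, 201.2], [0.0, 0.0, 1.0]] [[-0.013, -1.0, -0.008, 0.25], [-0.983, 0.014, -0.183, 0.457], [0.183, 0.005, -0.983, 0.996], [0.0, 0.0, 0.0, 1.0]]
side [[508.9, 0.0, 309.3], [0.0, 508.9, 195.2], [0.0, 0.0, 1.0]] [[-0.835, -0.55, -0.01, 0.49], [-0.282, 0.444, -0.851, 0.101], [0.472, -0.707, -0.526, 1.177], [0.0, 0.0, 0.0, 1.0]]
[[300.0, 0.0, 323.0], [0.0, 300.0, 199.3], [0.0, 0.0, 1.0]] [[0.0, -0.965, -0.261, 0.066], [1.0, 0.0, -0.0, 0.001], [0.0, -0.261, 0.965, -0.143], [0.0, 0.0, 0.0, 1.0]]
```

View pics/top0.png

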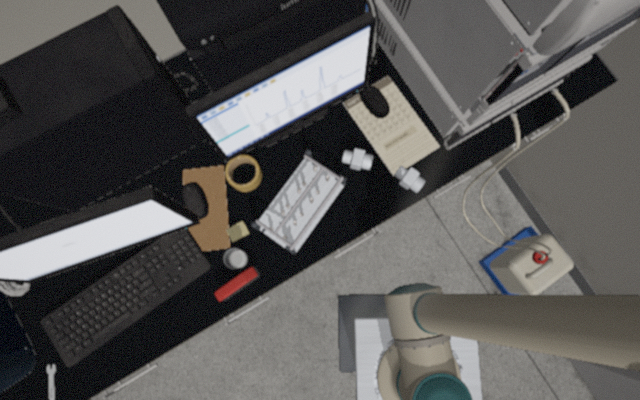

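View pics/side0.png

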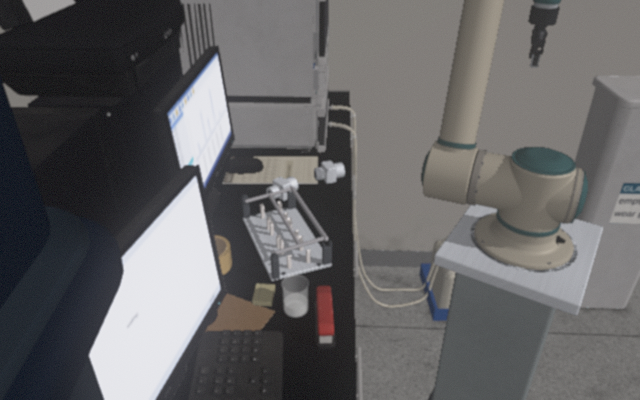

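Two carriers are visible, at about (357,159) and (410,178) in the top view. The rack is around (300,200) and skewed, the tape roll is at (243,173) and the beaker at (235,258). I'll enlarge that area.

Run:
```python
import cv2
t=cv2.imread("pics/top0.png")[130:280,230:440]
cv2.imwrite("pics/top0c.png",cv2.resize(t,None,fx=3.8,fy=3.8,interpolation=cv2.INTER_CUBIC))
```

```text
(no output)
```

View pics/top0c.png

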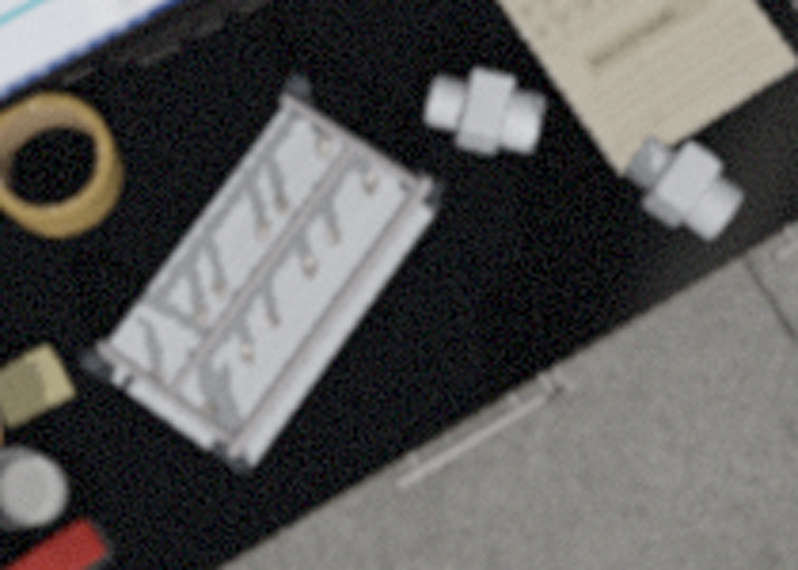

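```bash
cat > h.py <<'E'
from rig import manip
import cv2,numpy as np
from scipy.spatial.transform import Rotation as R
def unproj(d,uv,z,T=None):
    W=np.linalg.inv(d["world_to_cam"]) if T is None else T
    r=W[:3,:3]@np.linalg.inv(d["mtx"])@np.array([uv[0],uv[1],1.]); o=W[:3,3]
    return o+r*(z-o[2])/r[2]
def pose():
    s=manip.get_state(); q=s["ee_rot"]; T=np.eye(4); T[:3,:3]=R.from_quat([q[1],q[2],q[3],q[0]]).as_matrix(); T[:3,3]=s["position"]; return T
def wrist(name=None):
    T=pose(); d=manip.get_image("wrist"); d["W"]=T@d["T_tool_cam"]
    if name: cv2.imwrite(name,d["img"][:,:,::-1])
    return d
def ang(a): return (a+np.pi/2)%np.pi-np.pi/2
def go(p,yaw=None,down=True):
    """shift/turn rows to TCP p, tool pointing down with tool-y (closing) direction yaw"""
    T=pose(); d=T[:3,:3].T@(np.array(p)-T[:3,3])/.25
    out="d %s"%np.round(d,4)
    if yaw is not None:
        y=np.array([np.cos(yaw),np.sin(yaw),0]); 
        for sg in(1,-1):
            Y=sg*y; Z=np.array([0,0,-1.]); M=np.c_[np.cross(Y,Z),Y,Z]
            out+=" | a %s"%np.round(R.from_matrix(T[:3,:3].T@M).as_rotvec()/(np.pi/2),4)
    print(out)
def say():
    s=manip.get_state();print({k:np.round(s[k],4).tolist() for k in("clock","position","qpos","width","contact_force")})
E
python3 - <<'E'
from h import *
d=manip.get_image("top")
f=lambda u,v,z:np.round(unproj(d,(230+u/3.8,130+v/3.8),z)[:2],4)
P={"hingeR":(287,97,.06),"hingeL":(105,345,.06),"barR":(428,190,.06),"barL":(228,440,.06),"mid1":(350,145,.06),"mid2":(172,390,.06),"plR":(437,207,.008),"plL":(250,467,.008),
"c1":(486,112,.03),"c1a":(428,100,.023),"c1b":(545,122,.023),"c2":(688,188,.03),"c2a":(640,160,.023),"c2b":(728,220,.023),"tape":(60,160,.048),"beak":(32,488,.068)}
for k,v in P.items(): print(k,f(*v))
E
```

```text
hingeR [0.5835 0.2852]
hingeL [0.4078 0.4116]
barR [0.5142 0.1867]
barL [0.3414 0.3267]
mid1 [0.5476 0.2409]
mid2 [0.3761 0.3652]
plR [0.5138 0.1776]
plL [0.3257 0.3156]
c1 [0.5792 0.1415]
c1a [0.5912 0.1832]
c1b [0.5731 0.0978]
c2 [ 0.5201 -0.0024]
c2a [0.5433 0.0297]
c2b [ 0.4976 -0.0316]
tape [0.543  0.4481]
beak [0.3106 0.4577]
```

```bash
R='x'
python3 -m jog '[{"dx":0.495,"dy":-0.557,"dz":-0.16},{"dx":0.495,"dy":-0.557,"dz":-0.16},{"dx":0.495,"dy":-0.557,"dz":-0.16},{"dx":0.495,"dy":-0.557,"dz":-0.16},{"dx":0.495,"dy":-0.557,"dz":-0.16}]'
python3 -m jog '[{"dx":0.495,"dy":-0.557,"dz":-0.16},{"dx":0.495,"dy":-0.557,"dz":-0.16},{"dx":0.495,"dy":-0.557,"dz":-0.16},{"dx":0.495,"dy":-0.557,"dz":-0.16},{"dx":0.495,"dy":-0.557,"dz":-0.16}]'
python3 -m jog '[{"dx":0.495,"dy":-0.557,"dz":-0.16},{"dx":0.495,"dy":-0.557,"dz":-0.16},{"dx":0.495,"dy":-0.557,"dz":-0.16},{"dx":0.495,"dy":-0.557,"dz":-0.16},{"dx":0.495,"dy":-0.557,"dz":-0.16}]'
python3 -m jog '[{"az":-0.35},{"az":-0.35},{"az":-0.35},{"az":-0.35},{"az":-0.35}]'
python3 -m jog '[{"az":-0.35},{"az":-0.35},{"az":-0.35},{"az":-0.35},{"az":-0.35}]'
python3 - <<'E'
from h import *
say(); go([.43,.22,.35],np.radians(53))
E
```

```text
{'clock': 0.2, 'position': [0.1554, -0.5533, 0.2308], 'qpos': [-1.418, 0.2763, 1.5056, 0.0, 1.3607, -0.121], 'width': 0.0852, 'contact_force': [-0.1259, 0.073, 0.0325]}
d [ 1.8938 -2.6815 -0.4737] | a [-2.0000e-04 -8.0000e-04 -1.4146e+00] | a [-7.000e-04  2.000e-04  5.854e-01]schema error: expected keys dx, dy, dz, ax, ay, az, grip
schema error: expected keys dx, dy, dz, ax, ay, az, grip
schema error: expected keys dx, dy, dz, ax, ay, az, grip
schema error: expected keys dx, dy, dz, ax, ay, az, grip
schema error: expected keys dx, dy, dz, ax, ay, az, grip
```

```bash
python3 -m jog '[{"dx":0.495,"dy":-0.557,"dz":-0.16,"ax":0,"ay":0,"az":0,"grip":1},{"dx":0.495,"dy":-0.557,"dz":-0.16,"ax":0,"ay":0,"az":0,"grip":1},{"dx":0.495,"dy":-0.557,"dz":-0.16,"ax":0,"ay":0,"az":0,"grip":1},{"dx":0.495,"dy":-0.557,"dz":-0.16,"ax":0,"ay":0,"az":0,"grip":1},{"dx":0.495,"dy":-0.557,"dz":-0.16,"ax":0,"ay":0,"az":0,"grip":1}]'
python3 -m jog '[{"dx":0.495,"dy":-0.557,"dz":-0.16,"ax":0,"ay":0,"az":0,"grip":1},{"dx":0.495,"dy":-0.557,"dz":-0.16,"ax":0,"ay":0,"az":0,"grip":1},{"dx":0.495,"dy":-0.557,"dz":-0.16,"ax":0,"ay":0,"az":0,"grip":1},{"dx":0.495,"dy":-0.557,"dz":-0.16,"ax":0,"ay":0,"az":0,"grip":1},{"dx":0.495,"dy":-0.557,"dz":-0.16,"ax":0,"ay":0,"az":0,"grip":1}]'
python3 -m jog '[{"dx":0.495,"dy":-0.557,"dz":-0.16,"ax":0,"ay":0,"az":0,"grip":1},{"dx":0.495,"dy":-0.557,"dz":-0.16,"ax":0,"ay":0,"az":0,"grip":1},{"dx":0.495,"dy":-0.557,"dz":-0.16,"ax":0,"ay":0,"az":0,"grip":1},{"dx":0.495,"dy":-0.557,"dz":-0.16,"ax":0,"ay":0,"az":0,"grip":1},{"dx":0.495,"dy":-0.557,"dz":-0.16,"ax":0,"ay":0,"az":0,"grip":1}]'
python3 -m jog '[{"dx":0,"dy":-0.83,"dz":0,"ax":0,"ay":0,"az":-0.35,"grip":1},{"dx":0,"dy":-0.83,"dz":0,"ax":0,"ay":0,"az":-0.35,"grip":1},{"dx":0,"dy":-0.83,"dz":0,"ax":0,"ay":0,"az":-0.35,"grip":1},{"dx":0,"dy":-0.83,"dz":0,"ax":0,"ay":0,"az":-0.35,"grip":1},{"dx":0,"dy":-0.83,"dz":0,"ax":0,"ay":0,"az":-0.35,"grip":1}]'
python3 -m jog '[{"dx":0,"dy":0,"dz":0,"ax":0,"ay":0,"az":-0.35,"grip":1},{"dx":0,"dy":0,"dz":0,"ax":0,"ay":0,"az":-0.35,"grip":1},{"dx":0,"dy":0,"dz":0,"ax":0,"ay":0,"az":-0.35,"grip":1},{"dx":0,"dy":0,"dz":0,"ax":0,"ay":0,"az":-0.35,"grip":1},{"dx":0,"dy":0,"dz":0,"ax":0,"ay":0,"az":-0.35,"grip":1}]'
python3 - <<'E'
from h import *
say(); go([.43,.22,.35],np.radians(53))
E
```

```text
clock: 0.62
position: [0.2379, -0.3823, 0.2721]
ee_rot: [-0.001, 0.991, 0.137, 0.001]
contact_force: [0.6, 0.0, 0.3]
width: 0.0855
gripper_force: 0.0
clock: 1.03
position: [0.3192, -0.2151, 0.3123]
ee_rot: [-0.0, 0.991, 0.137, 0.001]
contact_force: [0.3, -0.5, -0.2]
width: 0.0852
gripper_force: 0.0
clock: 1.45
position: [0.401, -0.0475, 0.3523]
ee_rot: [-0.001, 0.99, 0.138, 0.001]
contact_force: [0.4, -0.8, 0.0]
width: 0.0854
gripper_force: 0.0
clock: 1.87
position: [0.3426, 0.1504, 0.3514]
ee_rot: [0.0, 0.915, 0.402, 0.0]
contact_force: [0.6, 0.4, -0.1]
width: 0.0857
gripper_force: 0.0
clock: 2.28
position: [0.3435, 0.149, 0.3511]
ee_rot: [0.0, 0.771, 0.636, -0.0]
contact_force: [1.1, 0.4, -0.3]
width: 0.0859
gripper_force: 0.0
{'clock': 2.2833, 'position': [0.3435, 0.149, 0.3511], 'qpos': [0.2231, -0.0868, 1.6294, -0.0002, 1.5993, 0.4145], 'width': 0.0859, 'contact_force': [1.1328, 0.3873, -0.2527]}
d [0.3446 0.2858 0.0044] | a [-2.000e-04  1.000e-04 -7.108e-01] | a [1.0000e-04 2.0000e-04 1.2892e+00]
```

```bash
python3 -m jog '[{"dx":0.55,"dy":0.35,"dz":0,"ax":0,"ay":0,"az":-0.36,"grip":1},{"dx":0.55,"dy":0.35,"dz":0,"ax":0,"ay":0,"az":-0.36,"grip":1},{"dx":0.55,"dy":0.35,"dz":0,"ax":0,"ay":0,"az":-0.36,"grip":1},{"dx":0.55,"dy":0.35,"dz":0,"ax":0,"ay":0,"az":-0.36,"grip":1},{"dx":0.55,"dy":0.35,"dz":0,"ax":0,"ay":0,"az":-0.36,"grip":1}]' >/dev/null
python3 -m jog '[{"dx":0,"dy":0,"dz":0.4,"ax":0,"ay":0,"az":-0.35,"grip":1},{"dx":0,"dy":0,"dz":0.4,"ax":0,"ay":0,"az":-0.35,"grip":1},{"dx":0,"dy":0,"dz":0.4,"ax":0,"ay":0,"az":-0.35,"grip":1},{"dx":0,"dy":0,"dz":0.4,"ax":0,"ay":0,"az":-0.35,"grip":1},{"dx":0,"dy":0,"dz":0.4,"ax":0,"ay":0,"az":-0.35,"grip":1}]'
python3 - <<'E'
from h import *
say(); d=wrist("pics/w1.png"); np.savez("w1.npz",W=d["W"],mtx=d["mtx"])
E
```

```text
clock: 3.12
position: [0.4554, 0.2659, 0.2489]
ee_rot: [-0.002, 0.318, 0.948, -0.002]
contact_force: [0.3, -0.7, 0.8]
width: 0.0855
gripper_force: 0.0
{'clock': 3.1167, 'position': [0.4554, 0.2659, 0.2489], 'qpos': [0.3966, 0.1968, 1.5691, -0.0001, 1.3805, -0.5263], 'width': 0.0855, 'contact_force': [0.3463, -0.7191, 0.7934]}
```

View pics/w1.png

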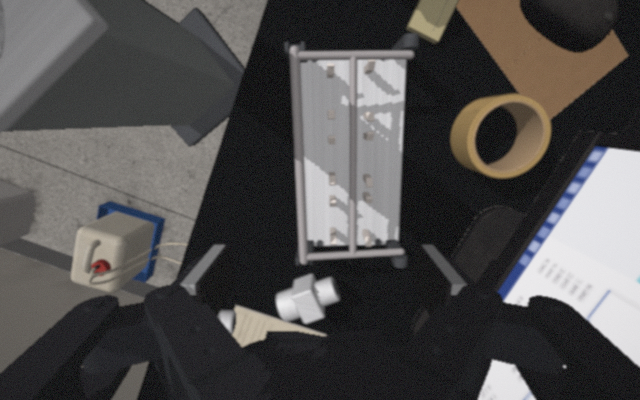

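The wrist view shows the rack with its front bar from (296,52) to (303,260), the hold-down bar near column 352, the hinge side near column 408 and pale yoke tips at columns 333 and 370. One carrier is at (308,299), and the tape roll is at (500,135).

Run:
```python
from h import *
n=np.load("w1.npz"); d={"mtx":n["mtx"]}
f=lambda u,v,z:unproj(d,(u,v),z,n["W"])[:2]
P={"barL":(296,50,.06),"barR":(303,262,.06),"armLf":(305,54,.06),"armLh":(408,54,.06),"armRf":(309,258,.06),"armRh":(400,251,.06),"midT":(352,58,.06),"midB":(353,250,.06),
"c1":(307,300,.03),"c1a":(282,306,.023),"c1b":(335,290,.023)}
for k,v in P.items(): print(k,np.round(f(*v),4))
b=f(296,50,.06)-f(303,262,.06);print(np.linalg.norm(b),np.degrees(np.arctan2(b[1],b[0])))
b=f(352,58,.06)-f(353,250,.06);print(np.linalg.norm(b),np.degrees(np.arctan2(b[1],b[0])))
c=f(335,290,.023)-f(282,306,.023);print(np.linalg.norm(c),np.degrees(np.arctan2(c[1],c[0])))
# edge crop
g=cv2.imread("pics/w1.png");cv2.imwrite("pics/w1c.png",cv2.resize(g[35:330,255:430],None,fx=3,fy=2,interpolation=cv2.INTER_CUBIC)[:590])
go([.428,.257,.1],np.radians(53))
```

```text
barL [0.3327 0.3231]
barR [0.5222 0.1836]
armLf [0.3411 0.3281]
armLh [0.4042 0.4114]
armRf [0.5224 0.1927]
armRh [0.5809 0.2856]
midT [0.3729 0.3639]
midB [0.5459 0.2413]
c1 [0.5813 0.1417]
c1a [0.5712 0.1044]
c1b [0.5957 0.1792]
0.2353450077154656 143.6388922300844
0.21203258625884547 144.6637349783572
0.07871818203332613 71.86770447752482
d [ 0.0664 -0.0954  0.6001] | a [-0.0016 -0.0008 -0.0018] | a [-1.3000e-03  2.4000e-03  1.9982e+00]
```

```bash
python3 -m jog '[{"dx":0.061,"dy":-0.1035,"dz":0.1,"ax":0,"ay":0,"az":-0.012,"grip":-0.44},{"dx":0.061,"dy":-0.1035,"dz":0.25,"ax":0,"ay":0,"az":-0.012,"grip":-0.44},{"dx":0.061,"dy":-0.1035,"dz":0.4,"ax":0,"ay":0,"az":-0.012,"grip":-0.44},{"dx":0.061,"dy":-0.1035,"dz":0.5,"ax":0,"ay":0,"az":-0.012,"grip":-0.44},{"dx":0.061,"dy":-0.1035,"dz":0.5,"ax":0,"ay":0,"az":-0.012,"grip":-0.44}]'
python3 - <<'E'
from h import *
say(); d=wrist("pics/w2.png"); np.savez("w2.npz",W=d["W"],mtx=d["mtx"]); go([.4276,.2545,.045],np.radians(54))
E
```

```text
clock: 3.58
position: [0.4248, 0.2534, 0.1217]
ee_rot: [-0.004, 0.312, 0.95, -0.004]
contact_force: [0.1, -0.5, -0.9]
width: 0.0254
gripper_force: 0.0
{'clock': 3.5833, 'position': [0.4248, 0.2534, 0.1217], 'qpos': [0.3971, 0.2523, 1.8347, -0.0001, 1.0653, -0.5383], 'width': 0.0254, 'contact_force': [0.1122, -0.4961, -0.9235]}
d [-0.0027  0.0042  0.3173] | a [-0.0033 -0.0019 -0.0043] | a [-0.003   0.0051  1.9957]
```

View pics/w2.png

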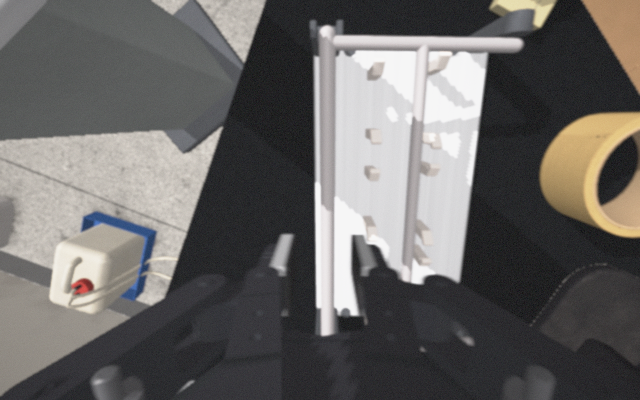

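The front bar runs vertically at column 327–328, between the fingers. The yokes' lip tips are at columns 373 (narrow) and 430 (wide). I'll descend and pinch the bar.

```bash
python3 - <<'E'
from h import *
n=np.load("w2.npz"); d={"mtx":n["mtx"]}
f=lambda u,v,z:unproj(d,(u,v),z,n["W"])[:2]
a,b=f(328,40,.06),f(327,300,.06);e=a-b;print(a,b,np.degrees(np.arctan2(e[1],e[0])))
a,b=f(420,60,.06),f(407,270,.06);e=a-b;print(a,b,np.degrees(np.arctan2(e[1],e[0])))
for u,v in((376,70),(373,136),(371,172),(368,226),(437,66),(433,138),(430,168),(424,232),(421,256)):print(u,v,f(u,v,.045).round(4))
E
python3 -m jog '[{"dx":0,"dy":0.01,"dz":0.1,"ax":0,"ay":0,"az":0,"grip":-0.44},{"dx":0,"dy":0.01,"dz":0.2,"ax":0,"ay":0,"az":0,"grip":-0.44},{"dx":0,"dy":0.01,"dz":0.31,"ax":0,"ay":0,"az":0,"grip":-0.44},{"dx":0,"dy":0.01,"dz":0.31,"ax":0,"ay":0,"az":0,"grip":-0.44},{"dx":0,"dy":0.01,"dz":0.31,"ax":0,"ay":0,"az":0,"grip":-0.44}]'
python3 -m jog '[{"dx":0,"dy":0,"dz":0,"ax":0,"ay":0,"az":0,"grip":-0.6},{"dx":0,"dy":0,"dz":0,"ax":0,"ay":0,"az":0,"grip":-1},{"dx":0,"dy":0,"dz":0,"ax":0,"ay":0,"az":0,"grip":-1},{"dx":0,"dy":0,"dz":0,"ax":0,"ay":0,"az":0,"grip":-1},{"dx":0,"dy":0,"dz":0,"ax":0,"ay":0,"az":0,"grip":-1}]' 30
python3 -c "
from h import *
say()"
```

```text
[0.33546447 0.32185035] [0.48297054 0.21321663] 143.62949043180825
[0.37906503 0.36162453] [0.4977128  0.27706758] 144.52359222878934
376 70 [0.3671 0.3394]
373 136 [0.4024 0.3131]
371 172 [0.4233 0.2973]
368 226 [0.457  0.2717]
437 66 [0.3895 0.374 ]
433 138 [0.4291 0.347 ]
430 168 [0.4465 0.334 ]
424 232 [0.4869 0.3041]
421 256 [0.5029 0.2915]
clock: 4.05
position: [0.4311, 0.2575, 0.0497]
ee_rot: [0.0, 0.312, 0.95, 0.0]
contact_force: [-0.3, -0.0, 0.6]
width: 0.024
gripper_force: 0.0
clock: 4.47
position: [0.428, 0.2532, 0.0504]
ee_rot: [-0.001, 0.31, 0.951, -0.004]
contact_force: [-4.9, -12.2, 2.4]
width: 0.0085
gripper_force: 29.4
{'clock': 4.4667, 'position': [0.428, 0.2532, 0.0504], 'qpos': [0.3983, 0.3399, 1.9244, -0.007, 0.8842, -0.5367], 'width': 0.0085, 'contact_force': [-4.8936, -12.1767, 2.4486]}
```

```bash
python3 -m jog '[{"dx":0,"dy":-0.011,"dz":-0.092,"ax":0,"ay":0,"az":0,"grip":-1},{"dx":0,"dy":0.017,"dz":-0.181,"ax":0,"ay":0,"az":0,"grip":-1},{"dx":0,"dy":0.061,"dz":-0.262,"ax":0,"ay":0,"az":0,"grip":-1},{"dx":0,"dy":0.121,"dz":-0.333,"ax":0,"ay":0,"az":0,"grip":-1},{"dx":0,"dy":0.174,"dz":-0.377,"ax":0,"ay":0,"az":0,"grip":-1}]' 40
python3 -m jog '[{"dx":0,"dy":0.08,"dz":-0.046,"ax":0,"ay":0,"az":0,"grip":-1},{"dx":0,"dy":0.168,"dz":-0.076,"ax":0,"ay":0,"az":0,"grip":-1},{"dx":0,"dy":0.237,"dz":-0.086,"ax":0,"ay":0,"az":0,"grip":-1},{"dx":0,"dy":0.307,"dz":-0.086,"ax":0,"ay":0,"az":0,"grip":-1},{"dx":0,"dy":0.353,"dz":-0.08,"ax":0,"ay":0,"az":0,"grip":-1}]'
python3 -m jog '[{"dx":0,"dy":0,"dz":0,"ax":0,"ay":0,"az":0,"grip":-1},{"dx":0,"dy":0,"dz":0,"ax":0,"ay":0,"az":0,"grip":-1}]'
python3 - <<'E'
from h import *
say(); d=manip.get_image("top");cv2.imwrite("pics/t1.png",cv2.resize(d["img"][110:290,220:440,::-1],None,fx=3.3,fy=3.3))
E
```

```text
clock: 4.88
position: [0.4558, 0.2911, 0.1476]
ee_rot: [0.001, 0.312, 0.95, -0.001]
contact_force: [-2.5, -5.5, 1.1]
width: 0.0084
gripper_force: 39.1
clock: 5.3
position: [0.5099, 0.3648, 0.1678]
ee_rot: [0.002, 0.312, 0.95, 0.002]
contact_force: [-1.5, -1.1, -0.5]
width: 0.008
gripper_force: 40.6
clock: 5.47
position: [0.5108, 0.3661, 0.1672]
ee_rot: [0.003, 0.312, 0.95, 0.004]
contact_force: [0.1, 2.5, 6.7]
width: 0.0081
gripper_force: 41.8
{'clock': 5.4667, 'position': [0.5108, 0.3661, 0.1672], 'qpos': [0.5101, 0.3897, 1.4953, 0.0019, 1.247, -0.4274], 'width': 0.0081, 'contact_force': [0.0678, 2.4589, 6.6627]}
```

View pics/t1.png

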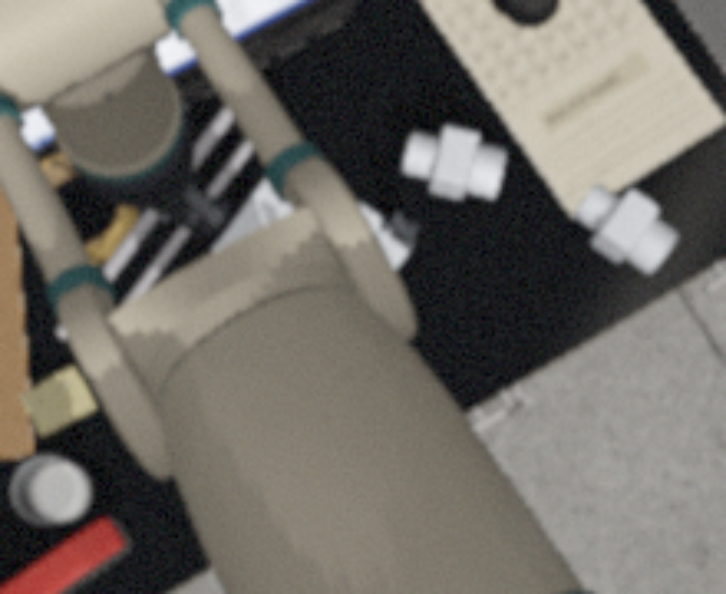

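The bar has travelled 140 mm, so the keeper is at about 1.78 rad, and both keeper bars show in the upright position. I'll release, rise and move over carrier 1, which is at about (455,160) in the crop and undisturbed.

```bash
python3 -m jog '[{"dx":0,"dy":0,"dz":0,"ax":0,"ay":0,"az":0,"grip":-0.35},{"dx":0,"dy":0,"dz":0,"ax":0,"ay":0,"az":0,"grip":-0.35},{"dx":0,"dy":0,"dz":-0.1,"ax":0,"ay":0,"az":0,"grip":-0.35},{"dx":0,"dy":0,"dz":-0.22,"ax":0,"ay":0,"az":0,"grip":-0.35},{"dx":0,"dy":0,"dz":-0.34,"ax":0,"ay":0,"az":0,"grip":-0.35}]'
python3 -m jog '[{"dx":-0.76,"dy":-0.57,"dz":0,"ax":0,"ay":0,"az":0,"grip":1},{"dx":-0.76,"dy":-0.57,"dz":0,"ax":0,"ay":0,"az":0.2,"grip":1},{"dx":-0.76,"dy":-0.57,"dz":0,"ax":0,"ay":0,"az":0.4,"grip":1},{"dx":-0.76,"dy":-0.57,"dz":0,"ax":0,"ay":0,"az":0.4,"grip":1},{"dx":-0.76,"dy":-0.57,"dz":0,"ax":0,"ay":0,"az":0.4,"grip":1}]' >/dev/null
python3 -m jog '[{"dx":0,"dy":0,"dz":0,"ax":0,"ay":0,"az":0.4,"grip":1},{"dx":0,"dy":0,"dz":0,"ax":0,"ay":0,"az":0.4,"grip":1},{"dx":0,"dy":0,"dz":0,"ax":0,"ay":0,"az":0.4,"grip":1},{"dx":0,"dy":0,"dz":0,"ax":0,"ay":0,"az":0.4,"grip":1},{"dx":0,"dy":0,"dz":0,"ax":0,"ay":0,"az":0.4,"grip":1}]'
python3 - <<'E'
from h import *
say(); d=wrist("pics/w3.png"); np.savez("w3.npz",W=d["W"],mtx=d["mtx"])
E
```

```text
clock: 5.93
position: [0.5077, 0.3626, 0.2487]
ee_rot: [-0.001, 0.312, 0.95, -0.001]
contact_force: [0.5, 0.5, 0.8]
width: 0.0279
gripper_force: 0.0
clock: 6.77
position: [0.5684, 0.1632, 0.2485]
ee_rot: [0.0, 0.773, 0.635, 0.0]
contact_force: [-1.4, 0.3, 0.3]
width: 0.0854
gripper_force: 0.0
{'clock': 6.7667, 'position': [0.5684, 0.1632, 0.2485], 'qpos': [0.1621, 0.2918, 1.4395, -0.0002, 1.41, 0.3576], 'width': 0.0854, 'contact_force': [-1.3814, 0.2934, 0.288]}
```

View pics/w3.png

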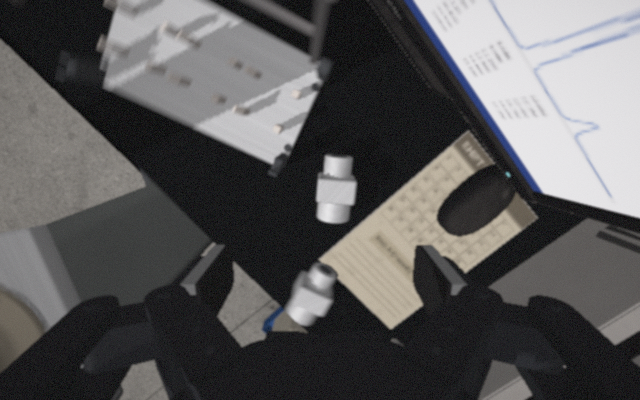

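Carrier 1 lies from (338,155) to (333,222), with its flange's top face centred at about (337,191). Carrier 2 is near (310,293). The keeper stands open at upper left.

Run:
```python
from h import *
n=np.load("w3.npz"); d={"mtx":n["mtx"]}
f=lambda u,v,z:unproj(d,(u,v),z,n["W"])[:2]
g=cv2.imread("pics/w3.png",0)
sub=np.zeros_like(g); sub[145:228,305:362]=g[145:228,305:362]
m=(sub>110).astype(np.uint8); r=cv2.minAreaRect(cv2.findNonZero(m)); print(r)
ys,xs=np.nonzero(m)
for y in range(148,228,6):
    x=xs[ys==y]; print(y,x.min() if len(x) else 0,x.max() if len(x) else 0,end=' ; ')
print()
print("flange",f(337,191,.046),"c",f(336.5,189,.03))
a,b=f(338.5,155,.03),f(333,220,.02);e=a-b;print(a,b,(a+b)/2,np.linalg.norm(e),np.degrees(np.arctan2(e[1],e[0])))
```

```text
((337.3465881347656, 191.39138793945312), (73.872314453125, 43.630462646484375), 86.633544921875)
148 0 0 ; 154 0 0 ; 160 325 350 ; 166 324 349 ; 172 323 348 ; 178 319 347 ; 184 317 356 ; 190 317 355 ; 196 316 354 ; 202 317 353 ; 208 317 347 ; 214 317 347 ; 220 320 345 ; 226 357 361 ; 
flange [0.58181856 0.14229402] c [0.58169633 0.14098592]
[0.59169244 0.1817286 ] [0.56963031 0.0985751 ] [0.58066138 0.14015185] 0.08603046954843024 75.14074679648986
```

Run:
```python
from h import *
go([.588,.1690,.008],np.radians(-14.5))
```

```text
d [0.038  0.0719 0.962 ] | a [0.0003 0.0001 0.0344] | a [-1.0000e-04  5.0000e-04 -1.9656e+00]
```

```bash
python3 -m jog '[{"dx":0.038,"dy":0.072,"dz":0.1,"ax":0,"ay":0,"az":0.035,"grip":1},{"dx":0.038,"dy":0.072,"dz":0.25,"ax":0,"ay":0,"az":0.035,"grip":1},{"dx":0.038,"dy":0.072,"dz":0.4,"ax":0,"ay":0,"az":0.035,"grip":1},{"dx":0.038,"dy":0.072,"dz":0.55,"ax":0,"ay":0,"az":0.035,"grip":1},{"dx":0.038,"dy":0.072,"dz":0.66,"ax":0,"ay":0,"az":0.035,"grip":1}]' >/dev/null
python3 -m jog '[{"dx":0,"dy":0,"dz":0.1,"ax":0,"ay":0,"az":0,"grip":1},{"dx":0,"dy":0,"dz":0.2,"ax":0,"ay":0,"az":0,"grip":1},{"dx":0,"dy":0,"dz":0.3,"ax":0,"ay":0,"az":0,"grip":1},{"dx":0,"dy":0,"dz":0.3,"ax":0,"ay":0,"az":0,"grip":1},{"dx":0,"dy":0,"dz":0.3,"ax":0,"ay":0,"az":0,"grip":1}]' 
python3 -m jog '[{"dx":0,"dy":0,"dz":0,"ax":0,"ay":0,"az":0,"grip":0.1},{"dx":0,"dy":0,"dz":0,"ax":0,"ay":0,"az":0,"grip":0.1},{"dx":0,"dy":0,"dz":0,"ax":0,"ay":0,"az":0,"grip":-0.1},{"dx":0,"dy":0,"dz":0,"ax":0,"ay":0,"az":0,"grip":-0.4},{"dx":0,"dy":0,"dz":0,"ax":0,"ay":0,"az":0,"grip":-0.4}]' 20
python3 -c "
from h import *
say()"
```

```text
clock: 7.65
position: [0.5886, 0.1696, 0.0088]
ee_rot: [0.0, 0.787, 0.617, 0.0]
contact_force: [-0.0, -0.4, 2.9]
width: 0.0852
gripper_force: 1.3
clock: 8.07
position: [0.588, 0.1697, 0.0083]
ee_rot: [0.0, 0.787, 0.616, -0.0]
contact_force: [-0.7, -0.3, 3.3]
width: 0.0334
gripper_force: 21.4
{'clock': 8.0667, 'position': [0.588, 0.1697, 0.0083], 'qpos': [0.1674, 0.5249, 1.7163, -0.0002, 0.9004, 0.4099], 'width': 0.0334, 'contact_force': [-0.6903, -0.2905, 3.3202]}
```

The far journal measures 33 mm, so the thin end is along tool +x, as needed. I'll open, shift back to the flange, grip and lift.

```bash
python3 -m jog '[{"dx":0,"dy":0,"dz":0,"ax":0,"ay":0,"az":0,"grip":1},{"dx":0,"dy":0,"dz":0,"ax":0,"ay":0,"az":0,"grip":1},{"dx":-0.06,"dy":0,"dz":-0.016,"ax":0,"ay":0,"az":0,"grip":1},{"dx":-0.118,"dy":0,"dz":-0.016,"ax":0,"ay":0,"az":0,"grip":1},{"dx":-0.118,"dy":0,"dz":-0.016,"ax":0,"ay":0,"az":0,"grip":1}]'
python3 -m jog '[{"dx":0,"dy":0,"dz":0,"ax":0,"ay":0,"az":0,"grip":0.4},{"dx":0,"dy":0,"dz":0,"ax":0,"ay":0,"az":0,"grip":0.2},{"dx":0,"dy":0,"dz":0,"ax":0,"ay":0,"az":0,"grip":-0.2},{"dx":0,"dy":0,"dz":0,"ax":0,"ay":0,"az":0,"grip":-0.4},{"dx":0,"dy":0,"dz":0,"ax":0,"ay":0,"az":0,"grip":-0.4}]' 60
python3 -m jog '[{"dx":0,"dy":0,"dz":-0.1,"ax":0,"ay":0,"az":0,"grip":-0.4},{"dx":0,"dy":0,"dz":-0.2,"ax":0,"ay":0,"az":0,"grip":-0.4},{"dx":0,"dy":0,"dz":-0.36,"ax":0,"ay":0,"az":0,"grip":-0.4},{"dx":0,"dy":0,"dz":-0.5,"ax":0,"ay":0,"az":0,"grip":-0.4},{"dx":0,"dy":0,"dz":-0.5,"ax":0,"ay":0,"az":0,"grip":-0.4}]'
python3 - <<'E'
from h import *
say(); d=wrist("pics/w4.png")
r=np.array([.588,.809]);l=np.array([-.809,.588]);c=np.array([.462,.3015])
for s in(.076,0,-.076):print(c+l*s)
p=c-.076*l; go([p[0],p[1],.13],np.radians(144))
E
```

```text
clock: 8.48
position: [0.5795, 0.1382, 0.012]
ee_rot: [0.0, 0.788, 0.616, -0.001]
contact_force: [-1.1, -0.2, 0.4]
width: 0.0855
gripper_force: 0.0
clock: 8.9
position: [0.5813, 0.1414, 0.0123]
ee_rot: [0.0, 0.788, 0.616, 0.0]
contact_force: [0.2, 0.3, 2.1]
width: 0.0458
gripper_force: 62.4
clock: 9.32
position: [0.5855, 0.1421, 0.1442]
ee_rot: [0.004, 0.787, 0.616, 0.006]
contact_force: [1.1, 0.8, -0.8]
width: 0.0453
gripper_force: 62.3
{'clock': 9.3167, 'position': [0.5855, 0.1421, 0.1442], 'qpos': [0.1227, 0.3684, 1.5915, 0.0, 1.168, 0.3654], 'width': 0.0453, 'contact_force': [1.1415, 0.7835, -0.8491]}
[0.400516 0.346188]
[0.462  0.3015]
[0.523484 0.256812]
d [ 0.3884 -0.3447  0.0424] | a [ 0.0042  0.0068 -1.7545] | a [ 0.0049 -0.003   0.2455]
```

View pics/w4.png

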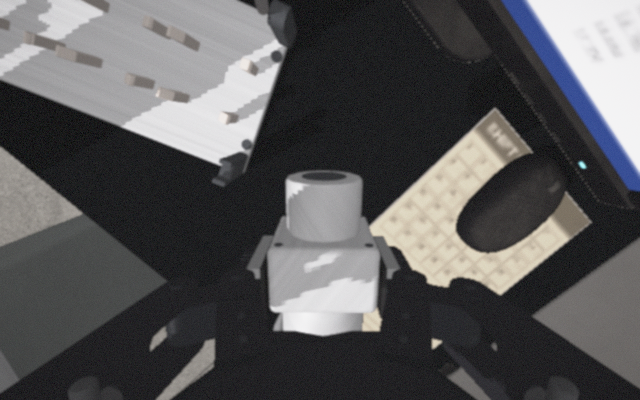

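Carrier 1 is held squarely, with its thin end up at (324,205). Next I rotate 158° clear of the rack.

```bash
python3 -m jog '[{"dx":0,"dy":0,"dz":0,"ax":0,"ay":0,"az":-0.39,"grip":-0.4},{"dx":0,"dy":0,"dz":0,"ax":0,"ay":0,"az":-0.39,"grip":-0.4},{"dx":0,"dy":0,"dz":0,"ax":0,"ay":0,"az":-0.39,"grip":-0.4},{"dx":0,"dy":0,"dz":0,"ax":0,"ay":0,"az":-0.39,"grip":-0.4},{"dx":0,"dy":0,"dz":0,"ax":0,"ay":0,"az":-0.39,"grip":-0.4}]' >/dev/null
python3 -m jog '[{"dx":0,"dy":0,"dz":0,"ax":0,"ay":0,"az":-0.39,"grip":-0.4},{"dx":0,"dy":0,"dz":0,"ax":0,"ay":0,"az":-0.39,"grip":-0.4},{"dx":0,"dy":0,"dz":0,"ax":0,"ay":0,"az":-0.39,"grip":-0.4},{"dx":0,"dy":0,"dz":0,"ax":0,"ay":0,"az":-0.39,"grip":-0.4},{"dx":0,"dy":0,"dz":0,"ax":0,"ay":0,"az":-0.39,"grip":-0.4}]' >/dev/null
python3 -m jog '[{"dx":0,"dy":0,"dz":0,"ax":0,"ay":0,"az":-0.39,"grip":-0.4},{"dx":0,"dy":0,"dz":0,"ax":0,"ay":0,"az":-0.39,"grip":-0.4},{"dx":0,"dy":0,"dz":0,"ax":0,"ay":0,"az":-0.39,"grip":-0.4},{"dx":0,"dy":0,"dz":0,"ax":0,"ay":0,"az":-0.39,"grip":-0.4},{"dx":0,"dy":0,"dz":0,"ax":0,"ay":0,"az":-0.39,"grip":-0.4}]' >/dev/null
python3 -m jog '[{"dx":0,"dy":0,"dz":0,"ax":0,"ay":0,"az":-0.39,"grip":-0.4},{"dx":0,"dy":0,"dz":0,"ax":0,"ay":0,"az":-0.39,"grip":-0.4},{"dx":0,"dy":0,"dz":0,"ax":0,"ay":0,"az":-0.39,"grip":-0.4},{"dx":0,"dy":0,"dz":0,"ax":0,"ay":0,"az":-0.39,"grip":-0.4},{"dx":0,"dy":0,"dz":0,"ax":0,"ay":0,"az":-0.39,"grip":-0.4}]'
python3 - <<'E'
from h import *
say(); go([.5235,.2568,.13],np.radians(144))
E
```

```text
clock: 11.03
position: [0.5794, 0.1412, 0.1347]
ee_rot: [-0.002, -0.316, 0.949, 0.0]
contact_force: [-0.6, -0.1, -1.9]
width: 0.045
gripper_force: 62.2
{'clock': 11.0333, 'position': [0.5794, 0.1412, 0.1347], 'qpos': [0.1224, 0.3767, 1.6038, -0.0001, 1.1654, -2.0911], 'width': 0.045, 'contact_force': [-0.5775, -0.1025, -1.9008]}
d [-0.0984  0.5041  0.0195] | a [ 0.0017 -0.0022 -0.1908] | a [-0.0032 -0.0024  1.8092]
```

```bash
python3 -m jog '[{"dx":-0.1,"dy":0.504,"dz":0.02,"ax":0,"ay":0,"az":-0.19,"grip":-0.4},{"dx":-0.1,"dy":0.504,"dz":0.02,"ax":0,"ay":0,"az":-0.19,"grip":-0.4},{"dx":-0.1,"dy":0.504,"dz":0.02,"ax":0,"ay":0,"az":-0.19,"grip":-0.4},{"dx":-0.1,"dy":0.504,"dz":0.02,"ax":0,"ay":0,"az":-0.19,"grip":-0.4},{"dx":-0.1,"dy":0.504,"dz":0.02,"ax":0,"ay":0,"az":-0.19,"grip":-0.4}]'
python3 - <<'E'
from h import *
say(); d=wrist("pics/w5.png"); np.savez("w5.npz",W=d["W"],mtx=d["mtx"]); go([.5235,.2568,.08],np.radians(144))
E
```

```text
clock: 11.45
position: [0.5233, 0.2592, 0.1299]
ee_rot: [-0.002, -0.452, 0.892, 0.0]
contact_force: [-0.0, -0.4, -2.7]
width: 0.0452
gripper_force: 62.5
{'clock': 11.45, 'position': [0.5233, 0.2592, 0.1299], 'qpos': [0.3406, 0.3639, 1.638, 0.0004, 1.144, -2.1693], 'width': 0.0452, 'contact_force': [-0.0369, -0.4438, -2.7296]}
d [0.0052 0.0009 0.2011] | a [ 0.0008 -0.002  -0.0033] | a [-3.1000e-03 -1.2000e-03  1.9967e+00]
```

View pics/w5.png

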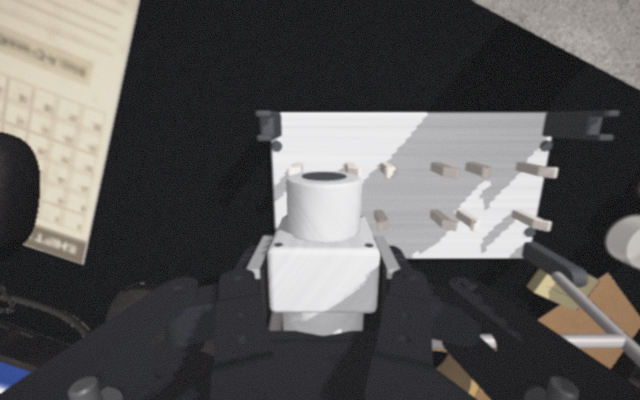

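The wrist view shows the narrow-yoke lip tips at v≈168: seat 3 at u=296/351, seat 2 at 388/444 and seat 1 at 478/535. The plate's front-left corner is at (272,113). The carrier sits over seat 3, thin end to the front.

Run:
```python
from h import *
n=np.load("w5.npz"); d={"mtx":n["mtx"]}
f=lambda u,v,z:unproj(d,(u,v),z,n["W"])[:2]
r=np.array([.588,.809]);l=np.array([-.809,.588]);c=np.array([.462,.3015])
loc=lambda p:np.round([(p-c)@r,(p-c)@l],4)
for nm,p in {"s3":(323.5,168,.045),"s2":(416,169.5,.045),"s1":(506.5,169.5,.045),"cornerR":(272,112,.008),"edge":(420,112,.008),"edge2":(540,112,.008),"wide s1-2":(455,218,.045),"rear":(450,259,.008)}.items(): print(nm,f(*p),loc(f(*p)))
g=cv2.imread("pics/w5.png");cv2.imwrite("pics/w5c.png",cv2.resize(g[100:230,255:565],None,fx=2.5,fy=2.5,interpolation=cv2.INTER_CUBIC))
```

```text
s3 [0.50570651 0.2352133 ] [-0.0279 -0.0743]
s2 [0.44905121 0.27812112] [-0.0265 -0.0033]
s1 [0.39286356 0.31924963] [-0.0263  0.0664]
cornerR [0.51608645 0.17556147] [-0.0701 -0.1178]
edge [0.41456513 0.24979984] [-0.0697  0.008 ]
edge2 [0.33207035 0.31012489] [-0.0694  0.1102]
wide s1-2 [0.44440286 0.33015349] [0.0128 0.0311]
rear [0.46255659 0.38407129] [0.0671 0.0481]
```

View pics/w5c.png

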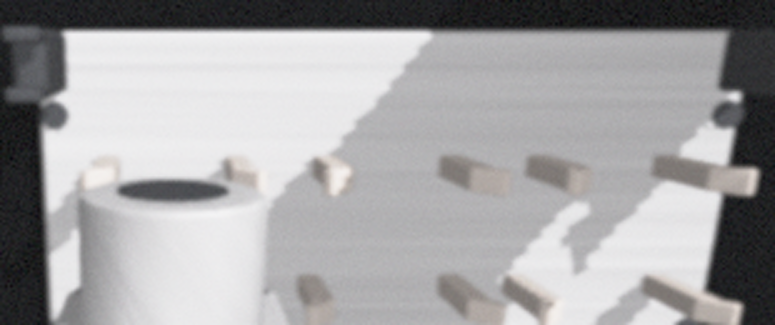

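Run:
```python
from h import *
n=np.load("w5.npz"); d={"mtx":n["mtx"]}
f=lambda u,v,z:unproj(d,(u,v),z,n["W"])[:2]
r=np.array([.588,.809]);l=np.array([-.809,.588]);c=np.array([.462,.3015])
loc=lambda p:np.round([(p-c)@r,(p-c)@l],4)
C=lambda x,y,z:(255+x/2.5,100+y/2.5,z)
for nm,p in {"plR":C(40,100,.008),"plL":C(744,100,.008),"s2l":C(350,182,.045),"s2r":C(510,182,.045),"s1l":C(588,180,.045),"s1r":C(757,182,.045),"s3l":C(82,180,.045),"s3r":C(265,182,.045)}.items(): print(nm,loc(f(*p)))
print("tcp",loc(pose()[:2,3]), n["W"].round(3).tolist())
```

```text
plR [-0.0467 -0.1198]
plL [-0.0459  0.1255]
s2l [-0.024  -0.0193]
s2r [-0.0238  0.0301]
s1l [-0.0244  0.0541]
s1r [-0.0236  0.1064]
s3l [-0.0249 -0.1018]
s3r [-0.0241 -0.0455]
tcp [ 0.0015 -0.0763] [[-0.807, 0.571, 0.151, 0.485], [0.59, 0.779, 0.21, 0.205], [0.003, 0.259, -0.966, 0.273], [0.0, 0.0, 0.0, 1.0]]
```

```bash
python3 -m jog '[{"dx":0.01,"dy":0.011,"dz":0.05,"ax":0,"ay":0,"az":0,"grip":-0.4},{"dx":0.01,"dy":0.011,"dz":0.13,"ax":0,"ay":0,"az":0,"grip":-0.4},{"dx":0.01,"dy":0.011,"dz":0.21,"ax":0,"ay":0,"az":0,"grip":-0.4},{"dx":0.01,"dy":0.011,"dz":0.24,"ax":0,"ay":0,"az":0,"grip":-0.4},{"dx":0.01,"dy":0.011,"dz":0.24,"ax":0,"ay":0,"az":0,"grip":-0.4}]'
python3 - <<'E'
from h import *
r=np.array([.588,.809]);l=np.array([-.809,.588]);c=np.array([.462,.3015])
p=pose()[:2,3]-c;print(p@r,p@l); t=c-.001*r-.0735*l; go([*t,.0225],np.radians(144))
E
```

```text
clock: 11.92
position: [0.5211, 0.255, 0.0693]
ee_rot: [-0.003, -0.45, 0.893, 0.0]
contact_force: [-0.3, -1.3, -1.7]
width: 0.0453
gripper_force: 62.4
-0.0028845215026395573 -0.07514894425299133
d [-0.0085  0.0061  0.1873] | a [ 0.0018 -0.0033 -0.006 ] | a [-0.0052 -0.0029  1.994 ]
```

```bash
python3 -m jog '[{"dx":-0.006,"dy":0.006,"dz":0.03,"ax":0,"ay":0,"az":-0.005,"grip":-0.4},{"dx":-0.006,"dy":0.006,"dz":0.07,"ax":0,"ay":0,"az":-0.005,"grip":-0.4},{"dx":-0.006,"dy":0.006,"dz":0.11,"ax":0,"ay":0,"az":-0.005,"grip":-0.4},{"dx":-0.006,"dy":0.006,"dz":0.14,"ax":0,"ay":0,"az":-0.005,"grip":-0.4},{"dx":-0.006,"dy":0.006,"dz":0.15,"ax":0,"ay":0,"az":-0.005,"grip":-0.4}]'
python3 -m jog '[{"dx":0,"dy":0,"dz":0.015,"ax":0,"ay":0,"az":0,"grip":-0.4},{"dx":0,"dy":0,"dz":0.03,"ax":0,"ay":0,"az":0,"grip":-0.4},{"dx":0,"dy":0,"dz":0.038,"ax":0,"ay":0,"az":0,"grip":-0.4},{"dx":0,"dy":0,"dz":0.038,"ax":0,"ay":0,"az":0,"grip":-0.4},{"dx":0,"dy":0,"dz":0.038,"ax":0,"ay":0,"az":0,"grip":-0.4}]'
```

```text
clock: 12.33
position: [0.5212, 0.2587, 0.033]
ee_rot: [-0.001, -0.454, 0.891, 0.0]
contact_force: [-0.1, 0.8, -1.9]
width: 0.0453
gripper_force: 62.4
clock: 12.75
position: [0.5222, 0.2591, 0.0251]
ee_rot: [0.0, -0.454, 0.891, -0.0]
contact_force: [0.0, -0.2, -1.8]
width: 0.0453
gripper_force: 62.4
```

```bash
python3 -m jog '[{"dx":0,"dy":0,"dz":0.01,"ax":0,"ay":0,"az":0,"grip":-0.4},{"dx":0,"dy":0,"dz":0.016,"ax":0,"ay":0,"az":0,"grip":-0.4},{"dx":0,"dy":0,"dz":0.02,"ax":0,"ay":0,"az":0,"grip":-0.4},{"dx":0,"dy":0,"dz":0.022,"ax":0,"ay":0,"az":0,"grip":-0.4},{"dx":0,"dy":0,"dz":0.022,"ax":0,"ay":0,"az":0,"grip":-0.4}]'
```

```text
clock: 13.17
position: [0.5221, 0.2591, 0.0202]
ee_rot: [0.0, -0.454, 0.891, -0.0]
contact_force: [-1.2, 0.0, 4.1]
width: 0.0452
gripper_force: 63.3
```

Seated: contact came at z=0.0202, against 0.0203 expected. I'll release, rise and go to view carrier 2.

```bash
python3 -m jog '[{"dx":0,"dy":0,"dz":-0.006,"ax":0,"ay":0,"az":0,"grip":0.1},{"dx":0,"dy":0,"dz":-0.006,"ax":0,"ay":0,"az":0,"grip":0.35},{"dx":0,"dy":0,"dz":-0.006,"ax":0,"ay":0,"az":0,"grip":0.4},{"dx":0,"dy":0,"dz":-0.1,"ax":0,"ay":0,"az":0,"grip":0.4},{"dx":0,"dy":0,"dz":-0.2,"ax":0,"ay":0,"az":0,"grip":0.4}]'
python3 -m jog '[{"dx":0,"dy":0,"dz":-0.15,"ax":0,"ay":0,"az":0,"grip":1},{"dx":0,"dy":0,"dz":-0.3,"ax":0,"ay":0,"az":0,"grip":1},{"dx":0,"dy":0,"dz":-0.45,"ax":0,"ay":0,"az":0,"grip":1},{"dx":0,"dy":0,"dz":-0.6,"ax":0,"ay":0,"az":0,"grip":1},{"dx":0,"dy":0,"dz":-0.68,"ax":0,"ay":0,"az":0,"grip":1}]'
python3 - <<'E'
from h import *
d=wrist("pics/w6.png")
E
python3 -m jog '[{"dx":0.75,"dy":-0.54,"dz":0,"ax":0,"ay":0,"az":0,"grip":1},{"dx":0.75,"dy":-0.54,"dz":0,"ax":0,"ay":0,"az":0,"grip":1},{"dx":0.75,"dy":-0.54,"dz":0,"ax":0,"ay":0,"az":0,"grip":1},{"dx":0.75,"dy":-0.54,"dz":0,"ax":0,"ay":0,"az":0,"grip":1},{"dx":0.75,"dy":-0.54,"dz":0,"ax":0,"ay":0,"az":0,"grip":1}]'
python3 - <<'E'
from h import *
say();d=wrist("pics/w7.png"); np.savez("w7.npz",W=d["W"],mtx=d["mtx"])
a=cv2.imread("pics/w6.png");b=cv2.imread("pics/w7.png")
cv2.imwrite("pics/w67.png",np.vstack([a[80:300,:],b[50:380,:]]))
E
```

```text
clock: 13.58
position: [0.5206, 0.2585, 0.0682]
ee_rot: [-0.002, -0.454, 0.891, 0.0]
contact_force: [0.3, -0.6, 0.5]
width: 0.0598
gripper_force: 0.0
clock: 14.0
position: [0.5238, 0.2597, 0.2445]
ee_rot: [0.004, -0.454, 0.891, -0.001]
contact_force: [1.3, 0.3, 0.2]
width: 0.0854
gripper_force: 0.0
clock: 14.47
position: [0.5207, 0.0491, 0.2392]
ee_rot: [-0.0, -0.454, 0.891, -0.0]
contact_force: [1.3, -0.4, 0.1]
width: 0.0851
gripper_force: 0.0
{'clock': 14.4667, 'position': [0.5207, 0.0491, 0.2392], 'qpos': [-0.0389, 0.193, 1.5986, -0.0001, 1.35, -2.5531], 'width': 0.0851, 'contact_force': [1.2855, -0.4238, 0.0684]}
```

View pics/w67.png

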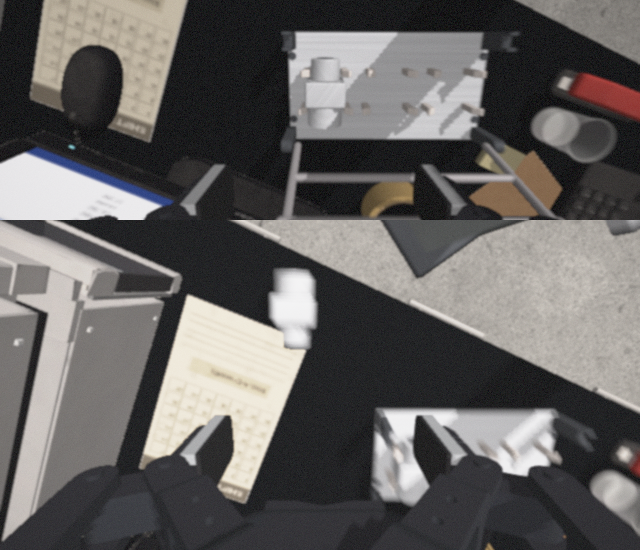

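The top half shows carrier 1 down in seat 3 with the keeper open. The bottom half is motion-blurred, with carrier 2 near (293,138). I'll settle and retake.

```bash
python3 -m jog '[{"dx":0,"dy":0,"dz":0,"ax":0,"ay":0,"az":0,"grip":1},{"dx":0,"dy":0,"dz":0,"ax":0,"ay":0,"az":0,"grip":1},{"dx":0,"dy":0,"dz":0,"ax":0,"ay":0,"az":0,"grip":1}]' >/dev/null
python3 - <<'E'
from h import *
say();d=wrist("pics/w8.png"); np.savez("w8.npz",W=d["W"],mtx=d["mtx"])
g=cv2.cvtColor(cv2.imread("pics/w8.png"),cv2.COLOR_BGR2GRAY)
cv2.imwrite("pics/w8c.png",cv2.resize(cv2.imread("pics/w8.png")[60:280,180:420],None,fx=2.6,fy=2.6,interpolation=cv2.INTER_CUBIC))
E
```

```text
{'clock': 14.7667, 'position': [0.5212, 0.0516, 0.2393], 'qpos': [-0.0347, 0.1941, 1.5969, 0.0009, 1.351, -2.5488], 'width': 0.0857, 'contact_force': [0.5, 0.2644, 0.5247]}
```

View pics/w8c.png

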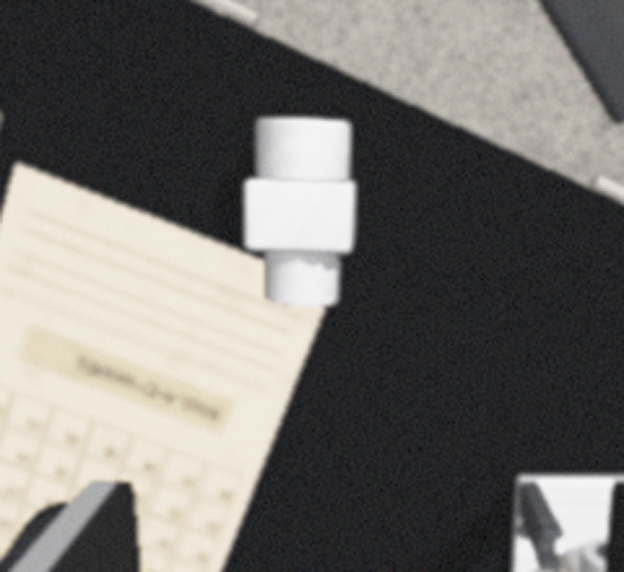

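Carrier 2's flange top face is centred at about (295,143) in the full image. Its far, lower journal looks thinner (about 72 px against 96 in the crop). I'll compute its pose.

Run:
```python
from h import *
n=np.load("w8.npz"); d={"mtx":n["mtx"]}
f=lambda u,v,z:unproj(d,(180+u/2.6,60+v/2.6),z,n["W"])[:2]
print("flange",f(300,215,.046))
a,b=f(302,305,.02),f(303.5,118,.03);e=a-b;print(a,b,(a+b)/2,np.linalg.norm(e),np.degrees(np.arctan2(e[1],e[0])))
a,b=f(301,215,.046),f(303.5,150,.04);print(a,b)
l,q=f(245,250,.046),f(353,251,.046);e=q-l;print("edge",np.linalg.norm(e),np.degrees(np.arctan2(e[1],e[0])))
l,q=f(245,180,.046),f(357,180,.046);e=q-l;print("edge",np.linalg.norm(e),np.degrees(np.arctan2(e[1],e[0])))
go([.52,.0,.239],np.radians(-36))
```

```text
flange [0.52275067 0.00105261]
[0.550494   0.03521407] [ 0.49841535 -0.03069687] [0.52445468 0.0022586 ] 0.0840026082904207 51.6864423737245
[0.5224065  0.00130217] [ 0.50580516 -0.01959789]
edge 0.04645247662776725 143.52294646590218
edge 0.04706797418411253 144.0551794441148
d [ 0.1713 -0.1183  0.001 ] | a [-3.0000e-04  7.0000e-04 -1.9989e+00] | a [0.0004 0.0002 0.0011]
```

```bash
python3 -m jog '[{"dx":0.18,"dy":-0.12,"dz":0,"ax":0,"ay":0,"az":0.39,"grip":1},{"dx":0.18,"dy":-0.12,"dz":0,"ax":0,"ay":0,"az":0.39,"grip":1},{"dx":0.18,"dy":-0.12,"dz":0,"ax":0,"ay":0,"az":0.39,"grip":1},{"dx":0.18,"dy":-0.12,"dz":0,"ax":0,"ay":0,"az":0.39,"grip":1},{"dx":0.18,"dy":-0.12,"dz":0,"ax":0,"ay":0,"az":0.39,"grip":1}]' >/dev/null
python3 -m jog '[{"dx":0,"dy":0,"dz":0,"ax":0,"ay":0,"az":0.39,"grip":1},{"dx":0,"dy":0,"dz":0,"ax":0,"ay":0,"az":0.39,"grip":1},{"dx":0,"dy":0,"dz":0,"ax":0,"ay":0,"az":0.39,"grip":1},{"dx":0,"dy":0,"dz":0,"ax":0,"ay":0,"az":0.39,"grip":1},{"dx":0,"dy":0,"dz":0,"ax":0,"ay":0,"az":0.39,"grip":1}]' >/dev/null
python3 -m jog '[{"dx":0,"dy":0,"dz":0,"ax":0,"ay":0,"az":0.39,"grip":1},{"dx":0,"dy":0,"dz":0,"ax":0,"ay":0,"az":0.39,"grip":1},{"dx":0,"dy":0,"dz":0,"ax":0,"ay":0,"az":0.39,"grip":1},{"dx":0,"dy":0,"dz":0,"ax":0,"ay":0,"az":0.39,"grip":1},{"dx":0,"dy":0,"dz":0,"ax":0,"ay":0,"az":0.39,"grip":1}]' >/dev/null
python3 -m jog '[{"dx":0,"dy":0,"dz":0,"ax":0,"ay":0,"az":0.39,"grip":1},{"dx":0,"dy":0,"dz":0,"ax":0,"ay":0,"az":0.39,"grip":1},{"dx":0,"dy":0,"dz":0,"ax":0,"ay":0,"az":0.39,"grip":1},{"dx":0,"dy":0,"dz":0,"ax":0,"ay":0,"az":0.39,"grip":1},{"dx":0,"dy":0,"dz":0,"ax":0,"ay":0,"az":0.39,"grip":1}]' >/dev/null
python3 -m jog '[{"dx":0,"dy":0,"dz":0,"ax":0,"ay":0,"az":0.39,"grip":1},{"dx":0,"dy":0,"dz":0,"ax":0,"ay":0,"az":0.39,"grip":1},{"dx":0,"dy":0,"dz":0,"ax":0,"ay":0,"az":0.39,"grip":1},{"dx":0,"dy":0,"dz":0,"ax":0,"ay":0,"az":0.39,"grip":1},{"dx":0,"dy":0,"dz":0,"ax":0,"ay":0,"az":0.39,"grip":1}]'
python3 - <<'E'
from h import *
say();go([.5405,.0247,.008],np.radians(-37))
d=wrist("pics/w9.png"); np.savez("w9.npz",W=d["W"],mtx=d["mtx"])
V=np.linalg.inv(d["W"])
for P in([.523,.0015,.046],[.54,.024,.04]):
    q=d["mtx"]@(V@np.r_[P,1])[:3];print(q[:2]/q[2])
E
```

```text
clock: 16.9
position: [0.5192, -0.0014, 0.2394]
ee_rot: [-0.0, 0.873, 0.487, 0.0]
contact_force: [-0.0, -0.1, -0.1]
width: 0.0853
gripper_force: 0.0
{'clock': 16.9, 'position': [0.5192, -0.0014, 0.2394], 'qpos': [-0.137, 0.1871, 1.6057, 0.0003, 1.349, 0.4155], 'width': 0.0853, 'contact_force': [-0.021, -0.1, -0.1066]}
d [0.1333 0.018  0.9255] | a [-0.0002 -0.0001  0.0594] | a [ 2.0000e-04 -3.0000e-04 -1.9406e+00]
[323.95023983 173.97328351]
[326.31812277 148.51555813]
```

View pics/w9.png

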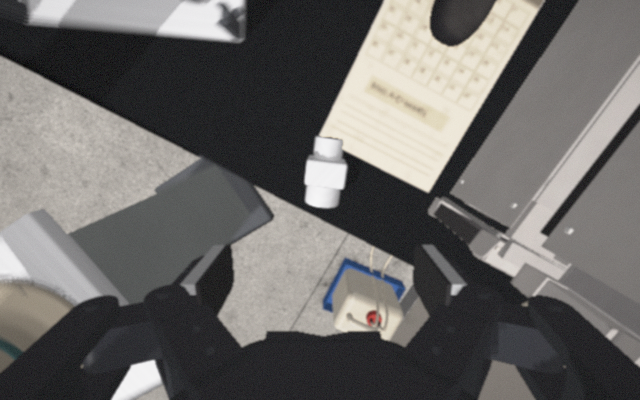

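Carrier 2's flange centre is at (325,174), matching the predicted (324,174). I'll descend on the far journal to feel it.

```bash
python3 -m jog '[{"dx":0.133,"dy":0.02,"dz":0.1,"ax":0,"ay":0,"az":0.059,"grip":1},{"dx":0.133,"dy":0.02,"dz":0.25,"ax":0,"ay":0,"az":0.059,"grip":1},{"dx":0.133,"dy":0.02,"dz":0.4,"ax":0,"ay":0,"az":0.059,"grip":1},{"dx":0.133,"dy":0.02,"dz":0.55,"ax":0,"ay":0,"az":0.059,"grip":1},{"dx":0.133,"dy":0.02,"dz":0.62,"ax":0,"ay":0,"az":0.059,"grip":1}]' >/dev/null
python3 -m jog '[{"dx":0,"dy":0,"dz":0.1,"ax":0,"ay":0,"az":0,"grip":1},{"dx":0,"dy":0,"dz":0.2,"ax":0,"ay":0,"az":0,"grip":1},{"dx":0,"dy":0,"dz":0.305,"ax":0,"ay":0,"az":0,"grip":1},{"dx":0,"dy":0,"dz":0.305,"ax":0,"ay":0,"az":0,"grip":1},{"dx":0,"dy":0,"dz":0.305,"ax":0,"ay":0,"az":0,"grip":1}]' 
python3 -m jog '[{"dx":0,"dy":0,"dz":0,"ax":0,"ay":0,"az":0,"grip":0.1},{"dx":0,"dy":0,"dz":0,"ax":0,"ay":0,"az":0,"grip":0.1},{"dx":0,"dy":0,"dz":0,"ax":0,"ay":0,"az":0,"grip":-0.1},{"dx":0,"dy":0,"dz":0,"ax":0,"ay":0,"az":0,"grip":-0.4},{"dx":0,"dy":0,"dz":0,"ax":0,"ay":0,"az":0,"grip":-0.4}]' 20
python3 -c "
from h import *
say();go([.523,.0018,.0125])"
```

```text
clock: 17.78
position: [0.5397, 0.0237, 0.0073]
ee_rot: [-0.001, 0.893, 0.449, -0.001]
contact_force: [-0.2, -0.5, -0.8]
width: 0.0859
gripper_force: 0.0
clock: 18.2
position: [0.5415, 0.0225, 0.0096]
ee_rot: [0.001, 0.894, 0.448, 0.001]
contact_force: [-0.5, 0.6, 5.1]
width: 0.0334
gripper_force: 20.7
{'clock': 18.2, 'position': [0.5415, 0.0225, 0.0096], 'qpos': [-0.0871, 0.4433, 1.8787, 0.0003, 0.8173, 0.5551], 'width': 0.0334, 'contact_force': [-0.543, 0.641, 5.079]}
d [-0.1104 -0.0096 -0.0119]
```

Thin far end again (33.4 mm), so tool +x is already the thin side. I'll grip the flange and lift.

```bash
python3 -m jog '[{"dx":0,"dy":0,"dz":0,"ax":0,"ay":0,"az":0,"grip":1},{"dx":0,"dy":0,"dz":0,"ax":0,"ay":0,"az":0,"grip":1},{"dx":-0.06,"dy":0,"dz":-0.016,"ax":0,"ay":0,"az":0,"grip":1},{"dx":-0.112,"dy":0,"dz":-0.016,"ax":0,"ay":0,"az":0,"grip":1},{"dx":-0.112,"dy":0,"dz":-0.016,"ax":0,"ay":0,"az":0,"grip":1}]'
python3 -m jog '[{"dx":0,"dy":0,"dz":0,"ax":0,"ay":0,"az":0,"grip":0.4},{"dx":0,"dy":0,"dz":0,"ax":0,"ay":0,"az":0,"grip":0.2},{"dx":0,"dy":0,"dz":0,"ax":0,"ay":0,"az":0,"grip":-0.2},{"dx":0,"dy":0,"dz":0,"ax":0,"ay":0,"az":0,"grip":-0.4},{"dx":0,"dy":0,"dz":0,"ax":0,"ay":0,"az":0,"grip":-0.4}]' 60
python3 -m jog '[{"dx":0,"dy":0,"dz":-0.1,"ax":0,"ay":0,"az":0,"grip":-0.4},{"dx":0,"dy":0,"dz":-0.2,"ax":0,"ay":0,"az":0,"grip":-0.4},{"dx":0,"dy":0,"dz":-0.36,"ax":0,"ay":0,"az":0,"grip":-0.4},{"dx":0,"dy":0,"dz":-0.5,"ax":0,"ay":0,"az":0,"grip":-0.4},{"dx":0,"dy":0,"dz":-0.5,"ax":0,"ay":0,"az":0,"grip":-0.4}]'
python3 - <<'E'
from h import *
say();d=wrist("pics/w10.png")
a=cv2.imread("pics/w4.png");b=cv2.imread("pics/w10.png")
cv2.imwrite("pics/w10c.png",np.hstack([a[140:380,200:460],b[140:380,200:460]]))
go([.462,.3015,.13],np.radians(144))
E
```

```text
clock: 18.62
position: [0.5213, -0.0017, 0.0121]
ee_rot: [-0.0, 0.894, 0.447, -0.001]
contact_force: [-0.5, 0.4, -0.4]
width: 0.0854
gripper_force: 0.0
clock: 19.03
position: [0.5245, 0.0001, 0.0125]
ee_rot: [0.0, 0.894, 0.448, 0.0]
contact_force: [-0.5, 0.3, 2.8]
width: 0.0453
gripper_force: 61.7
clock: 19.45
position: [0.5286, -0.0002, 0.1437]
ee_rot: [0.004, 0.894, 0.448, 0.006]
contact_force: [1.5, -0.7, -1.9]
width: 0.0452
gripper_force: 62.2
{'clock': 19.45, 'position': [0.5286, -0.0002, 0.1437], 'qpos': [-0.1321, 0.2658, 1.7512, 0.0, 1.1112, 0.5096], 'width': 0.0452, 'contact_force': [1.519, -0.7252, -1.9024]}
d [ 0.8108 -0.9302  0.0392] | a [-0.0041 -0.0075  1.9914] | a [ 0.0048 -0.0026 -0.0086]
```

View pics/w10c.png

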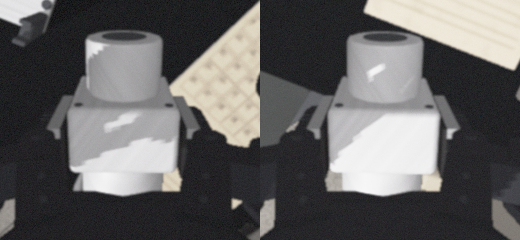

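The grasp matches carrier 1's (left half). Rotating.

```bash
python3 -m jog '[{"dx":0,"dy":0,"dz":0,"ax":0,"ay":0,"az":-0.39,"grip":-0.4},{"dx":0,"dy":0,"dz":0,"ax":0,"ay":0,"az":-0.39,"grip":-0.4},{"dx":0,"dy":0,"dz":0,"ax":0,"ay":0,"az":-0.39,"grip":-0.4},{"dx":0,"dy":0,"dz":0,"ax":0,"ay":0,"az":-0.39,"grip":-0.4},{"dx":0,"dy":0,"dz":0,"ax":0,"ay":0,"az":-0.39,"grip":-0.4}]' >/dev/null
python3 -m jog '[{"dx":0,"dy":0,"dz":0,"ax":0,"ay":0,"az":-0.39,"grip":-0.4},{"dx":0,"dy":0,"dz":0,"ax":0,"ay":0,"az":-0.39,"grip":-0.4},{"dx":0,"dy":0,"dz":0,"ax":0,"ay":0,"az":-0.39,"grip":-0.4},{"dx":0,"dy":0,"dz":0,"ax":0,"ay":0,"az":-0.39,"grip":-0.4},{"dx":0,"dy":0,"dz":0,"ax":0,"ay":0,"az":-0.39,"grip":-0.4}]' >/dev/null
python3 -m jog '[{"dx":0,"dy":0,"dz":0,"ax":0,"ay":0,"az":-0.39,"grip":-0.4},{"dx":0,"dy":0,"dz":0,"ax":0,"ay":0,"az":-0.39,"grip":-0.4},{"dx":0,"dy":0,"dz":0,"ax":0,"ay":0,"az":-0.39,"grip":-0.4},{"dx":0,"dy":0,"dz":0,"ax":0,"ay":0,"az":-0.39,"grip":-0.4},{"dx":0,"dy":0,"dz":0,"ax":0,"ay":0,"az":-0.39,"grip":-0.4}]'
python3 - <<'E'
from h import *
say();go([.43,.16,.144],np.radians(144))
E
```

```text
clock: 20.75
position: [0.5223, 0.0004, 0.1349]
ee_rot: [-0.002, 0.183, 0.983, -0.0]
contact_force: [-0.6, -0.9, -2.0]
width: 0.0453
gripper_force: 62.3
{'clock': 20.75, 'position': [0.5223, 0.0004, 0.1349], 'qpos': [-0.1324, 0.2744, 1.7635, -0.0001, 1.1083, -1.3343], 'width': 0.0453, 'contact_force': [-0.5706, -0.8886, -1.9726]}
d [ 0.5748  0.4622 -0.0343] | a [ 0.0013 -0.0029 -0.8349] | a [-0.0031 -0.0014  1.1651]
```

```bash
python3 -m jog '[{"dx":0.57,"dy":0.46,"dz":-0.03,"ax":0,"ay":0,"az":-0.39,"grip":-0.4},{"dx":0.57,"dy":0.46,"dz":-0.03,"ax":0,"ay":0,"az":-0.39,"grip":-0.4},{"dx":0.57,"dy":0.46,"dz":-0.03,"ax":0,"ay":0,"az":-0.39,"grip":-0.4},{"dx":0.57,"dy":0.46,"dz":-0.03,"ax":0,"ay":0,"az":-0.39,"grip":-0.4},{"dx":0.57,"dy":0.46,"dz":-0.03,"ax":0,"ay":0,"az":-0.39,"grip":-0.4}]' >/dev/null
python3 -m jog '[{"dx":0,"dy":0,"dz":0,"ax":0,"ay":0,"az":-0.39,"grip":-0.4},{"dx":0,"dy":0,"dz":0,"ax":0,"ay":0,"az":-0.39,"grip":-0.4},{"dx":0,"dy":0,"dz":0,"ax":0,"ay":0,"az":-0.39,"grip":-0.4},{"dx":0,"dy":0,"dz":0,"ax":0,"ay":0,"az":-0.39,"grip":-0.4},{"dx":0,"dy":0,"dz":0,"ax":0,"ay":0,"az":-0.39,"grip":-0.4}]'
python3 - <<'E'
from h import *
say();r=np.array([.588,.809]);l=np.array([-.809,.588]);c=np.array([.462,.3015])
t=c+.001*r+.0024*l;print(t);go([*t,.13],np.radians(144))
E
```

```text
clock: 21.58
position: [0.4318, 0.1592, 0.1427]
ee_rot: [-0.002, -0.415, 0.91, 0.0]
contact_force: [-0.6, 0.1, -2.0]
width: 0.0453
gripper_force: 62.6
{'clock': 21.5833, 'position': [0.4318, 0.1592, 0.1427], 'qpos': [0.202, 0.1786, 1.8759, -0.0001, 1.0915, -2.2255], 'width': 0.0453, 'contact_force': [-0.5698, 0.0991, -2.0081]}
[0.4606464 0.3037202]
d [-0.5125  0.2912  0.0497] | a [ 0.0018 -0.0022 -0.0546] | a [-0.0033 -0.0027  1.9454]
```

```bash
python3 -m jog '[{"dx":-0.512,"dy":0.291,"dz":0.05,"ax":0,"ay":0,"az":-0.055,"grip":-0.4},{"dx":-0.512,"dy":0.291,"dz":0.05,"ax":0,"ay":0,"az":-0.055,"grip":-0.4},{"dx":-0.512,"dy":0.291,"dz":0.05,"ax":0,"ay":0,"az":-0.055,"grip":-0.4},{"dx":-0.512,"dy":0.291,"dz":0.05,"ax":0,"ay":0,"az":-0.055,"grip":-0.4},{"dx":-0.512,"dy":0.291,"dz":0.05,"ax":0,"ay":0,"az":-0.055,"grip":-0.4}]' >/dev/null
python3 -m jog '[{"dx":0,"dy":0,"dz":0.08,"ax":0,"ay":0,"az":0,"grip":-0.4},{"dx":0,"dy":0,"dz":0.16,"ax":0,"ay":0,"az":0,"grip":-0.4},{"dx":0,"dy":0,"dz":0.22,"ax":0,"ay":0,"az":0,"grip":-0.4},{"dx":0,"dy":0,"dz":0.24,"ax":0,"ay":0,"az":0,"grip":-0.4},{"dx":0,"dy":0,"dz":0.24,"ax":0,"ay":0,"az":0,"grip":-0.4}]'
python3 -m jog '[{"dx":0,"dy":0,"dz":0,"ax":0,"ay":0,"az":0,"grip":-0.4},{"dx":0,"dy":0,"dz":0,"ax":0,"ay":0,"az":0,"grip":-0.4}]'
python3 - <<'E'
from h import *
say();r=np.array([.588,.809]);l=np.array([-.809,.588]);c=np.array([.462,.3015])
t=c+.001*r+.0024*l;go([*t,.0245],np.radians(144))
E
```

```text
clock: 22.42
position: [0.461, 0.302, 0.0695]
ee_rot: [-0.003, -0.451, 0.892, -0.0]
contact_force: [-0.2, -0.7, -1.4]
width: 0.0447
gripper_force: 62.4
clock: 22.58
position: [0.4638, 0.3034, 0.0728]
ee_rot: [0.001, -0.451, 0.892, -0.0]
contact_force: [-0.4, -0.1, -2.1]
width: 0.0456
gripper_force: 62.4
{'clock': 22.5833, 'position': [0.4638, 0.3034, 0.0728], 'qpos': [0.4538, 0.3794, 1.7814, -0.0002, 0.9798, -2.053], 'width': 0.0456, 'contact_force': [-0.3715, -0.1075, -2.089]}
d [0.0067 0.0111 0.1931] | a [-0.0004  0.0005 -0.004 ] | a [8.000e-04 6.000e-04 1.996e+00]
```

```bash
python3 -m jog '[{"dx":0.005,"dy":0.011,"dz":0.03,"ax":0,"ay":0,"az":-0.004,"grip":-0.4},{"dx":0.005,"dy":0.011,"dz":0.07,"ax":0,"ay":0,"az":-0.004,"grip":-0.4},{"dx":0.005,"dy":0.011,"dz":0.11,"ax":0,"ay":0,"az":-0.004,"grip":-0.4},{"dx":0.005,"dy":0.011,"dz":0.13,"ax":0,"ay":0,"az":-0.004,"grip":-0.4},{"dx":0.005,"dy":0.011,"dz":0.13,"ax":0,"ay":0,"az":-0.004,"grip":-0.4}]'
python3 -m jog '[{"dx":0,"dy":0,"dz":0.015,"ax":0,"ay":0,"az":0,"grip":-0.4},{"dx":0,"dy":0,"dz":0.03,"ax":0,"ay":0,"az":0,"grip":-0.4},{"dx":0,"dy":0,"dz":0.045,"ax":0,"ay":0,"az":0,"grip":-0.4},{"dx":0,"dy":0,"dz":0.055,"ax":0,"ay":0,"az":0,"grip":-0.4},{"dx":0,"dy":0,"dz":0.055,"ax":0,"ay":0,"az":0,"grip":-0.4}]'
```

```text
clock: 23.0
position: [0.459, 0.3034, 0.038]
ee_rot: [-0.002, -0.454, 0.891, -0.0]
contact_force: [0.5, 0.8, -1.9]
width: 0.0456
gripper_force: 62.4
clock: 23.42
position: [0.4601, 0.3038, 0.0255]
ee_rot: [-0.0, -0.454, 0.891, -0.0]
contact_force: [0.2, 1.2, -2.4]
width: 0.0457
gripper_force: 62.4
```

```bash
python3 -m jog '[{"dx":0,"dy":0,"dz":0.01,"ax":0,"ay":0,"az":0,"grip":-0.4},{"dx":0,"dy":0,"dz":0.016,"ax":0,"ay":0,"az":0,"grip":-0.4},{"dx":0,"dy":0,"dz":0.022,"ax":0,"ay":0,"az":0,"grip":-0.4},{"dx":0,"dy":0,"dz":0.024,"ax":0,"ay":0,"az":0,"grip":-0.4},{"dx":0,"dy":0,"dz":0.024,"ax":0,"ay":0,"az":0,"grip":-0.4}]'
```

```text
clock: 23.83
position: [0.4605, 0.3041, 0.0206]
ee_rot: [0.0, -0.454, 0.891, -0.0]
contact_force: [-1.4, -0.4, 3.2]
width: 0.0451
gripper_force: 63.0
```

Seated, with contact at z=0.0206. I'll release, rise and turn to the bar-pinch yaw.

```bash
python3 -m jog '[{"dx":0,"dy":0,"dz":-0.006,"ax":0,"ay":0,"az":0,"grip":0.1},{"dx":0,"dy":0,"dz":-0.006,"ax":0,"ay":0,"az":0,"grip":0.35},{"dx":0,"dy":0,"dz":-0.006,"ax":0,"ay":0,"az":0,"grip":0.4},{"dx":0,"dy":0,"dz":-0.1,"ax":0,"ay":0,"az":0,"grip":0.4},{"dx":0,"dy":0,"dz":-0.2,"ax":0,"ay":0,"az":0,"grip":0.4}]'
python3 -m jog '[{"dx":0,"dy":0,"dz":-0.15,"ax":0,"ay":0,"az":0,"grip":0.4},{"dx":0,"dy":0,"dz":-0.3,"ax":0,"ay":0,"az":0,"grip":0.4},{"dx":0,"dy":0,"dz":-0.45,"ax":0,"ay":0,"az":0,"grip":0.4},{"dx":0,"dy":0,"dz":-0.6,"ax":0,"ay":0,"az":0,"grip":0.4},{"dx":0,"dy":0,"dz":-0.72,"ax":0,"ay":0,"az":0,"grip":-0.44}]'
python3 -m jog '[{"dx":0,"dy":0,"dz":0,"ax":0,"ay":0,"az":0.39,"grip":-0.44},{"dx":0,"dy":0,"dz":0,"ax":0,"ay":0,"az":0.39,"grip":-0.44},{"dx":0,"dy":0,"dz":0,"ax":0,"ay":0,"az":0.39,"grip":-0.44},{"dx":0,"dy":0,"dz":0,"ax":0,"ay":0,"az":0.39,"grip":-0.44},{"dx":0,"dy":0,"dz":0,"ax":0,"ay":0,"az":0.39,"grip":-0.44}]' >/dev/null
python3 -m jog '[{"dx":0,"dy":0,"dz":0,"ax":0,"ay":0,"az":0.39,"grip":-0.44},{"dx":0,"dy":0,"dz":0,"ax":0,"ay":0,"az":0.39,"grip":-0.44},{"dx":0,"dy":0,"dz":0,"ax":0,"ay":0,"az":0.39,"grip":-0.44},{"dx":0,"dy":0,"dz":0,"ax":0,"ay":0,"az":0.39,"grip":-0.44},{"dx":0,"dy":0,"dz":0,"ax":0,"ay":0,"az":0.39,"grip":-0.44}]' >/dev/null
python3 -m jog '[{"dx":0,"dy":0,"dz":0,"ax":0,"ay":0,"az":0.22,"grip":-0.44},{"dx":0,"dy":0,"dz":0,"ax":0,"ay":0,"az":0.22,"grip":-0.44},{"dx":0,"dy":0,"dz":0,"ax":0,"ay":0,"az":0.22,"grip":-0.44},{"dx":0,"dy":0,"dz":0,"ax":0,"ay":0,"az":0.22,"grip":-0.44},{"dx":0,"dy":0,"dz":0,"ax":0,"ay":0,"az":0.22,"grip":-0.44}]'
python3 - <<'E'
from h import *
say();go([.510,.365,.166],np.radians(54)); wrist("pics/w11.png")
E
```

```text
clock: 24.25
position: [0.459, 0.3033, 0.0689]
ee_rot: [-0.002, -0.454, 0.891, -0.0]
contact_force: [0.1, -0.1, 0.0]
width: 0.0603
gripper_force: 0.0
clock: 24.67
position: [0.4608, 0.3043, 0.2533]
ee_rot: [0.002, -0.454, 0.891, -0.0]
contact_force: [0.1, 0.7, -0.2]
width: 0.0488
gripper_force: 0.0
clock: 25.92
position: [0.4603, 0.304, 0.2499]
ee_rot: [0.0, 0.308, 0.951, -0.0]
contact_force: [0.2, 0.3, 0.3]
width: 0.0242
gripper_force: 0.0
{'clock': 25.9167, 'position': [0.4603, 0.304, 0.2499], 'qpos': [0.4576, 0.2308, 1.5215, -0.0001, 1.3894, -0.4875], 'width': 0.0242, 'contact_force': [0.2061, 0.3082, 0.3334]}
d [-0.0181  0.3141  0.3356] | a [-0.0001  0.      0.0017] | a [-1.0000e-04 -1.0000e-04 -1.9983e+00]
```

View pics/w11.png

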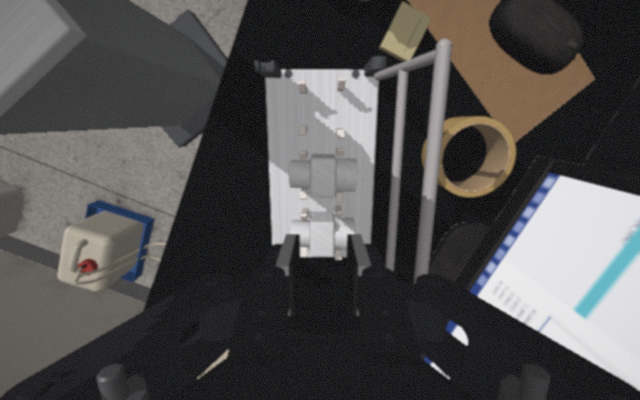

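Both carriers lie along x in seats 2 and 3, at (323,175) and (323,235). The open keeper's bar runs from (443,45) to (422,275). I'll check the bar's position against my prediction.

Run:
```python
from h import *
d=wrist(); f=lambda u,v,z:unproj(d,(u,v),z,d["W"])[:2]
r=np.array([.588,.809]);l=np.array([-.809,.588]);c=np.array([.462,.3015])
for z in(.168,.174):
  for u,v in((443,45),(433,160),(424,260)): p=f(u,v,z)-c;print(z,p@r,p@l)
p=np.array([.510,.365])-c;print(p@r,p@l)
```

```text
0.168 0.0822733544164065 0.11666126931437086
0.168 0.08322449262765526 0.038119556035685384
0.168 0.08397104083919052 -0.0442150526188597
0.174 0.08009010192619255 0.11537265313848963
0.174 0.08101589335676367 0.03892398959429974
0.174 0.08174254688468795 -0.041216492861690074
0.0795955 -0.0014939999999999932
```

Prediction and image agree to about 1.5 mm. I'll pinch the bar at rack y≈+38 mm, between the seats, so the fingers clear the seat 2 journal when it comes down.

```bash
python3 -m jog '[{"dx":0.13,"dy":0.15,"dz":0,"ax":0,"ay":0,"az":0,"grip":-0.44},{"dx":0.13,"dy":0.32,"dz":0,"ax":0,"ay":0,"az":0,"grip":-0.44},{"dx":0.13,"dy":0.32,"dz":0,"ax":0,"ay":0,"az":0,"grip":-0.44},{"dx":0.13,"dy":0.32,"dz":0.1,"ax":0,"ay":0,"az":0,"grip":-0.44},{"dx":0.13,"dy":0.32,"dz":0.2,"ax":0,"ay":0,"az":0,"grip":-0.44}]'
python3 -m jog '[{"dx":0,"dy":0,"dz":0.1,"ax":0,"ay":0,"az":0,"grip":-0.44},{"dx":0,"dy":0,"dz":0.135,"ax":0,"ay":0,"az":0,"grip":-0.44},{"dx":0,"dy":0,"dz":0.135,"ax":0,"ay":0,"az":0,"grip":-0.44},{"dx":0,"dy":0,"dz":0.135,"ax":0,"ay":0,"az":0,"grip":-0.44}]'
python3 -m jog '[{"dx":0,"dy":0,"dz":0,"ax":0,"ay":0,"az":0,"grip":-0.6},{"dx":0,"dy":0,"dz":0,"ax":0,"ay":0,"az":0,"grip":-1},{"dx":0,"dy":0,"dz":0,"ax":0,"ay":0,"az":0,"grip":-1},{"dx":0,"dy":0,"dz":0,"ax":0,"ay":0,"az":0,"grip":-1},{"dx":0,"dy":0,"dz":0,"ax":0,"ay":0,"az":0,"grip":-1}]' 40
python3 - <<'E'
from h import *
say()
r=np.array([.588,.809]);l=np.array([-.809,.588]);c=np.array([.462,.3015]);p=pose()[:2,3]-c;print(p@r,p@l)
E
```

```text
clock: 26.43
position: [0.4826, 0.3894, 0.2005]
ee_rot: [0.001, 0.308, 0.951, 0.002]
contact_force: [-0.0, -0.7, -0.1]
width: 0.0234
gripper_force: 0.0
clock: 26.77
position: [0.4814, 0.3879, 0.1666]
ee_rot: [0.0, 0.309, 0.951, -0.0]
contact_force: [0.7, 0.0, 1.2]
width: 0.024
gripper_force: 0.0
clock: 27.18
position: [0.4821, 0.3884, 0.1682]
ee_rot: [0.001, 0.309, 0.951, 0.001]
contact_force: [0.4, -0.4, 6.1]
width: 0.0082
gripper_force: 39.5
{'clock': 27.1833, 'position': [0.4821, 0.3884, 0.1682], 'qpos': [0.566, 0.3787, 1.5106, -0.0003, 1.2485, -0.3766], 'width': 0.0082, 'contact_force': [0.4088, -0.3984, 6.1452]}
0.0821125032235298 0.034801467529112236
```

```bash
python3 -m jog '[{"dx":0,"dy":-0.083,"dz":-0.01,"ax":0,"ay":0,"az":0,"grip":-1},{"dx":0,"dy":-0.175,"dz":-0.003,"ax":0,"ay":0,"az":0,"grip":-1},{"dx":0,"dy":-0.265,"dz":0.021,"ax":0,"ay":0,"az":0,"grip":-1},{"dx":0,"dy":-0.347,"dz":0.063,"ax":0,"ay":0,"az":0,"grip":-1},{"dx":0,"dy":-0.42,"dz":0.121,"ax":0,"ay":0,"az":0,"grip":-1}]'
python3 -m jog '[{"dx":0,"dy":-0.06,"dz":0.071,"ax":0,"ay":0,"az":0,"grip":-1},{"dx":0,"dy":-0.095,"dz":0.131,"ax":0,"ay":0,"az":0,"grip":-1},{"dx":0,"dy":-0.12,"dz":0.196,"ax":0,"ay":0,"az":0,"grip":-1},{"dx":0,"dy":-0.136,"dz":0.264,"ax":0,"ay":0,"az":0,"grip":-1},{"dx":0,"dy":-0.14,"dz":0.31,"ax":0,"ay":0,"az":0,"grip":-1}]'
python3 -m jog '[{"dx":0,"dy":0,"dz":0.01,"ax":0,"ay":0,"az":0,"grip":-1},{"dx":0,"dy":0,"dz":0.02,"ax":0,"ay":0,"az":0,"grip":-1},{"dx":0,"dy":0,"dz":0.023,"ax":0,"ay":0,"az":0,"grip":-1},{"dx":0,"dy":0,"dz":0.023,"ax":0,"ay":0,"az":0,"grip":-1},{"dx":0,"dy":0,"dz":0.023,"ax":0,"ay":0,"az":0,"grip":-1}]'
python3 - <<'E'
from h import *
r=np.array([.588,.809]);l=np.array([-.809,.588]);c=np.array([.462,.3015]);p=pose()[:2,3]-c;print(p@r,p@l)
E
```

```text
clock: 27.6
position: [0.4203, 0.3036, 0.1382]
ee_rot: [0.002, 0.309, 0.951, 0.003]
contact_force: [0.7, 0.3, 3.0]
width: 0.0085
gripper_force: 40.9
clock: 28.02
position: [0.399, 0.2745, 0.0583]
ee_rot: [0.001, 0.309, 0.951, 0.001]
contact_force: [0.2, 0.7, 2.8]
width: 0.008
gripper_force: 42.0
clock: 28.43
position: [0.3989, 0.2745, 0.0531]
ee_rot: [0.0, 0.309, 0.951, -0.0]
contact_force: [-0.1, -2.2, 1.3]
width: 0.0082
gripper_force: 41.9
-0.05896846182177824 0.03512842665239714
```

```bash
python3 -m jog '[{"dx":0,"dy":0,"dz":0.008,"ax":0,"ay":0,"az":0,"grip":-1},{"dx":0,"dy":0,"dz":0.014,"ax":0,"ay":0,"az":0,"grip":-1},{"dx":0,"dy":0,"dz":0.014,"ax":0,"ay":0,"az":0,"grip":-1},{"dx":0,"dy":0,"dz":0.014,"ax":0,"ay":0,"az":0,"grip":-1}]'
python3 - <<'E'
from h import *
d=manip.get_image("side");cv2.imwrite("pics/s2.png",cv2.resize(d["img"][150:300,200:360,::-1],None,fx=3.8,fy=3.8,interpolation=cv2.INTER_CUBIC))
E
```

```text
clock: 28.77
position: [0.399, 0.2745, 0.0521]
ee_rot: [0.001, 0.309, 0.951, 0.0]
contact_force: [-4.3, -5.5, 23.3]
width: 0.008
gripper_force: 44.4
```

A firm stop at 23 N. I'll ease off, release, rise and look.

```bash
python3 -m jog '[{"dx":0,"dy":0,"dz":-0.01,"ax":0,"ay":0,"az":0,"grip":-0.44},{"dx":0,"dy":0,"dz":-0.01,"ax":0,"ay":0,"az":0,"grip":-0.44},{"dx":0,"dy":0,"dz":-0.01,"ax":0,"ay":0,"az":0,"grip":-0.44},{"dx":0,"dy":0,"dz":-0.12,"ax":0,"ay":0,"az":0,"grip":-0.44},{"dx":0,"dy":0,"dz":-0.26,"ax":0,"ay":0,"az":0,"grip":-0.44}]'
python3 -m jog '[{"dx":-0.14,"dy":0.1,"dz":-0.15,"ax":0,"ay":0,"az":0,"grip":-0.44},{"dx":-0.14,"dy":0.1,"dz":-0.3,"ax":0,"ay":0,"az":0,"grip":-0.44},{"dx":-0.14,"dy":0.1,"dz":-0.5,"ax":0,"ay":0,"az":0,"grip":-0.44},{"dx":-0.14,"dy":0.1,"dz":-0.5,"ax":0,"ay":0,"az":0,"grip":-0.44},{"dx":-0.14,"dy":0.1,"dz":-0.5,"ax":0,"ay":0,"az":0,"grip":-0.44}]'
python3 - <<'E'
from h import *
d=wrist("pics/w12.png")
s=manip.get_image("side")["img"][:,:,::-1]; o=cv2.imread("pics/side0.png")
f=lambda i:cv2.resize(i[165:285,230:345],(400,417)[::1],interpolation=cv2.INTER_CUBIC)
w=cv2.imread("pics/w12.png")[20:270,200:480]
cv2.imwrite("pics/fin.png",np.hstack([cv2.resize(f(s),(288,300)),cv2.resize(f(o),(176,300)),cv2.resize(w,(336,300))]))
E
```

```text
clock: 29.23
position: [0.3963, 0.2735, 0.112]
ee_rot: [-0.003, 0.309, 0.951, -0.003]
contact_force: [0.5, 0.4, -1.3]
width: 0.0236
gripper_force: 0.0
clock: 29.65
position: [0.4447, 0.2756, 0.2436]
ee_rot: [0.003, 0.309, 0.951, 0.003]
contact_force: [0.2, -0.6, 0.0]
width: 0.0237
gripper_force: 0.0
```

View pics/fin.png

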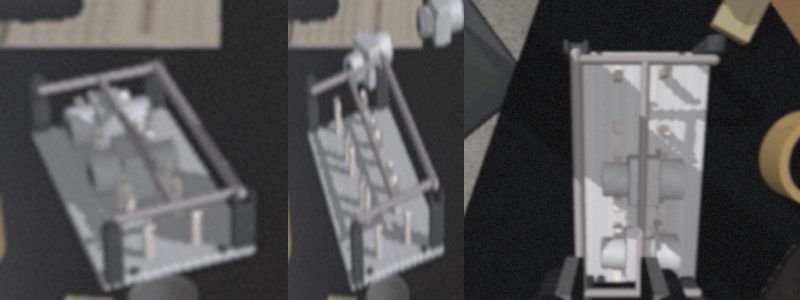

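The keeper looks down, with its front bar in the posts at both ends, the same as at the start, and both carriers under the hold-down. I'll check the bar numerically against the starting side view.

Run:
```python
from h import *
d=manip.get_image("side");s=cv2.cvtColor(d["img"],cv2.COLOR_RGB2GRAY);o=cv2.imread("pics/side0.png",0)
V=d["world_to_cam"];r=np.array([.588,.809]);l=np.array([-.809,.588]);c=np.array([.4606,.3022])
for th in(0,.1):
  for y in(.1,.06,.05,0,-.05):
    P=np.r_[c+l*y+r*(.058-.116*np.cos(th)),.06+.116*np.sin(th)];q=d["mtx"]@(V@np.r_[P,1])[:3];u,v=(q[:2]/q[2]);
    if th==0:
      x,yy=int(u),int(v);a=np.float32(o[yy-8:yy+9,x-8:x+9]);b=s[yy-14:yy+15,x-14:x+15]
      m=cv2.matchTemplate(np.float32(b),a,cv2.TM_CCOEFF_NORMED);_,mx,_,ml=cv2.minMaxLoc(m);print(y,(x,yy),"shift",ml[0]-6,ml[1]-6,round(mx,2))
    else: print(th,y,u.round(1),v.round(1))
```

```text
0.1 (322, 238) shift 0 3 0.88
0.06 (315, 228) shift -3 -3 0.8
0.05 (314, 225) shift -2 -1 0.79
0 (306, 214) shift -4 -4 0.89
-0.05 (299, 203) shift -1 1 0.91
0.1 0.1 322.4 234.1
0.1 0.06 315.6 224.0
0.1 0.05 313.9 221.6
0.1 0 306.0 209.9
0.1 -0.05 298.7 199.0
```

Normal to the bar, the shift from the start is about 1 px to the lower side (0.1 rad of lift would be about 2 px the other way). So the bar is fully down, and I'll hand in.

```bash
python3 -c "
from rig import manip
print(manip.sign_off())"
```

```text
the job is handed in; nothing more can be done
None
```

I handed the job in at about 30 s on the robot's clock: both carriers that were on the bench are fully down in seats 2 and 3 with their thin ends in the narrow yokes, the keeper was opened to about 1.78 rad and then closed until its bar stopped firmly in the catch posts, and the robot did not touch the tape roll or the beaker; the sign-off gave no verdict.

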